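# Reassemble a washed coffee dripper on the brew scale

### The job

The little cup-top coffee dripper has been washed and its parts lie about the worktop; put it back together on the brew scale, from the bottom up, one part at a time: first stand the blue cup on the scale's round grey pad, then set the filter chamber on the cup with its collar inside the cup's mouth, then lower the press, knob up, to the floor of the chamber, and last put the domed lid over the press so that it sits level on the chamber's rim. Let go of everything and leave the other things on the worktop where they are.

Things in the scene. Friction and masses are not known exactly. Their poses are not given: they have to be found in the camera images.
- scale: Flat black brew scale, fixed, with a raised round grey pad 88 mm across, top 21 mm above the worktop (its highest part). Origin: at worktop height under the pad's centre; z up. Reaches 52 mm to its +x side, 70 mm to -x (display), 53 mm to either y side; turned up to 0.25 rad. Mind the wall cabinet behind: it hangs from 0.45 m up, front and knobs at x 0.57 m along the whole worktop.
- cup: Loose blue ceramic cup without handle, open at the top with a white-lipped rim, straight outer wall 66 mm across, 80 mm high, mouth 58 mm across inside, 0.24 kg, standing upright at the start. Origin: centre of the underside; z up.
- chamber: Loose steel filter chamber, 0.10 kg, upright: collar 49 mm across, z 0 to 6 mm; flange 86 mm across, z 6 to 9, whose underside rests on the cup's rim (origin then 74 mm above the cup's); open cylinder 62 mm across outside (grip here), 57 inside, up to its rim at z 40. Perforated floor at z 9. Origin: centre of the underside; z up.
- press: Loose steel press, 0.05 kg, upright: perforated disc 50 mm across, 4 mm thick; stem 8 mm across; round steel knob 16 mm across, z 36 to 50 mm (its top). On the chamber's floor its origin is 9 mm above the chamber's, and the knob stands 19 mm out of the chamber. Origin: centre of the disc's underside; z up.
- lid: Loose domed steel lid, 0.08 kg, upright: skirt 76 mm across (71 inside), 8 mm deep; inner shoulder at z 8 that rests on the chamber's rim (origin then 32 mm above the chamber's); hollow dome 54 mm across, 33 mm high inside, top at z 36; black round knob 18 mm across, z 40 to 54 mm (its top). Origin: centre of the underside; z up.
- mug: Bystander: grey and white mug with a handle, 82 mm across (114 mm with its handle), 97 mm high, loose. Origin: under the middle of mug and handle together; z up. Leave it.
- honey_jar: Bystander: glass honey jar with a dark lid, 61 mm across, 82 mm high, loose. Origin: centre of the underside; z up. Leave it.
- tin: Bystander: small food tin with a red, green and gold label, 57 mm across, 72 mm high, loose. Origin: centre of the underside; z up. Leave it.
- scoop: Bystander: metal measuring spoon lying flat, 40 x 128 mm, 15 mm high, long along its own y, loose. Origin: underside of the middle of its length; z up. Leave it.
- keys: Bystander: a bunch of keys lying flat, 104 x 115 mm, 8 mm high, loose. Origin: underside of the middle; z up. Leave it.

How it is judged:
On the way, in this order (a step that is already met when the one before it is completed fails the run):
1. the cup stands upright on the scale's pad, let go (horizontal distance between cup and scale below 0.015 m and z of cup in the frame of scale between 0.016 and 0.026 m and angle between cup's own z axis and vertical below 0.06 rad and contact force between the fingers and cup below 0.1 N), for 0.2 s.
2. the chamber sits on the cup, its collar in the mouth, let go (horizontal distance between cup and scale below 0.015 m and z of cup in the frame of scale between 0.016 and 0.026 m and angle between each of cup, chamber's own z axis and vertical below 0.06 rad and horizontal distance between chamber and cup below 0.008 m and z of chamber in the frame of cup between 0.071 and 0.077 m and contact force between the fingers and chamber below 0.1 N), for 0.2 s.
3. the press stands on the floor of the chamber, knob up, let go (horizontal distance between cup and scale below 0.015 m and z of cup in the frame of scale between 0.016 and 0.026 m and angle between each of cup, chamber's own z axis and vertical below 0.06 rad and horizontal distance between chamber and cup below 0.008 m and z of chamber in the frame of cup between 0.071 and 0.077 m and horizontal distance between press and chamber below 0.007 m and z of press in the frame of chamber between 0.006 and 0.012 m and angle between press's own z axis and vertical below 0.08 rad and contact force between the fingers and press below 0.1 N), for 0.2 s.
4. the lid sits level on the chamber's rim over the press, let go (horizontal distance between cup and scale below 0.015 m and z of cup in the frame of scale between 0.016 and 0.026 m and angle between each of cup, chamber, lid's own z axis and vertical below 0.06 rad and horizontal distance between chamber and cup below 0.008 m and z of chamber in the frame of cup between 0.071 and 0.077 m and horizontal distance between press and chamber below 0.007 m and z of press in the frame of chamber between 0.006 and 0.012 m and angle between press's own z axis and vertical below 0.08 rad and horizontal distance between lid and chamber below 0.009 m and z of lid in the frame of chamber between 0.029 and 0.035 m and contact force between the fingers and lid below 0.1 N), for 0.2 s.
At the end, for the whole second after the job is handed in: Cup upright on the pad, within 15 mm of its centre; chamber seated on the cup (axes within 8 mm), press knob up on the chamber floor (7 mm), lid seated on the chamber rim (9 mm): heights within 3 mm (cup 5), tilts under 0.06 rad (press 0.08); all four released and at rest (horizontal distance between cup and scale below 0.015 m and z of cup in the frame of scale between 0.016 and 0.026 m and angle between each of cup, chamber, lid's own z axis and vertical below 0.06 rad and horizontal distance between chamber and cup below 0.008 m and z of chamber in the frame of cup between 0.071 and 0.077 m and horizontal distance between press and chamber below 0.007 m and z of press in the frame of chamber between 0.006 and 0.012 m and angle between press's own z axis and vertical below 0.08 rad and horizontal distance between lid and chamber below 0.009 m and z of lid in the frame of chamber between 0.029 and 0.035 m and linear speed of each of cup, chamber, press, lid below 0.02 m/s and angular speed of each of cup, chamber, press, lid below 0.2 rad/s); the robot touches nothing.
It fails at once if the mug is pushed from its place (over 30 mm) or knocked over (distance of mug from where it was at the start of the episode above 0.03 m or angle between mug's own z axis and vertical above 0.5 rad).
It fails at once if the honey jar is pushed from its place (over 30 mm) or knocked over (distance of honey_jar from where it was at the start of the episode above 0.03 m or angle between honey_jar's own z axis and vertical above 0.5 rad).
It fails at once if the tin is pushed from its place (over 30 mm) or knocked over (distance of tin from where it was at the start of the episode above 0.03 m or angle between tin's own z axis and vertical above 0.5 rad).
It fails at once if the measuring spoon is pushed from its place (over 30 mm) or knocked over (distance of scoop from where it was at the start of the episode above 0.03 m or angle between scoop's own z axis and vertical above 0.5 rad).
It fails at once if the bunch of keys is pushed from its place (over 30 mm) or knocked over (distance of keys from where it was at the start of the episode above 0.03 m or angle between keys's own z axis and vertical above 0.5 rad).
It also fails if it takes over 131 s, if anything falls off the work surface, if the arm or the gripper's body presses on something with over 40 N, if the wrist force passes 120 N, or if a joint passes its speed limit or range.

### The arm

A 6-joint arm with a two-finger parallel gripper is mounted at the origin on a cart in front of the work surface, level with it; the furniture and walls round the work are solid. World frame = base frame: x ahead of the robot, y to its left, z up, the work surface at z = 0. Lengths are in m, angles in rad, forces in N, time in s.
With the tool pointing down it reaches from about 0.25 to 0.725 m from the base axis. Payload 4 kg.
Tool frame: the origin (TCP) lies midway between the tips of the shut fingers; the grasp point (between the pads) lies 19 mm behind it; z points along the fingers, y is the line along which they close (so a half turn about z gives the same grasp; the last joint's range is limited). The gripper opens to 85 mm and grips with 20 to 120 N. Pads are 22 mm wide; open, the fingers measure 114 mm over their backs; the gripper's body (76 mm by 85 mm) begins 54 mm behind the grasp point. The pads swing forward as they close: fully open they stand 13 mm farther back than shut.
Start: joints at [1.184, 0.241, 0.005, 1.335, 0, 1.571], TCP at [0.189, 0.463, 0.209] pointing down, gripper open.
Joint ranges: [-2.72, 2.72], [-1.05, 1.87], [-1.09, 1.28], [-1.99, 2.15], [-1.42, 1.44], [-3.14, 3.14]. Speed limits (rad/s): [2.79, 2.79, 3.14, 3.14, 3.14, 3.14].

### API

Orientations are given as a unit quaternion [x, y, z, w].
In Python, from workcell import bot, camera, job_done gives the robot as it stands.
- The arm moves only by the tool carry_out, never from a script. Its argument "plan" is a list of rows, each an object of numbers: "dx", "dy", "dz": the shift along the tool's x, y, z in mm; "twist": the turn about the tool's z in degrees; "fingers": the closure, from -1 (fully open) to 1 (shut). In form: [{"dx": .., "dy": .., "dz": .., "twist": .., "fingers": ..}, ...]. A call has exactly 5 rows; each row is the pose to reach, as a shift and turn from the pose commanded when the call began, along the tool's axes at that moment; what a row does not reach only later rows make up. A row lasts 1/12 s, in which the tool goes at most 41.7 mm and 7.16 degrees, less where a joint would pass 70% of its speed; a pose out of reach is approached as far as the arm can. A call with a gripper value outside its range is refused whole. The fingers move at their own pace and stop on an object; the grip force is fixed at half the most. Time passes only in rows, so rows that repeat a pose let the fingers close, or fill a call up. It gives the time, the measured TCP pose, the force, the opening and the grip force at its end, in the units of the state.
- bot.get_obs(): the state, without advancing time (a new reading comes with each control period).
- camera(name): name is "scene" or "top" or "wrist"; returns a dict with "image" (420x560x3 uint8, red, green, blue), "intrinsics" (3x3 intrinsics, pixels), "eye" and "attitude" of the camera in the world. Camera axes: x right, y down, z forward; pixel columns grow to the right and rows downward; lengths in m; the calibration is good to about 2 mm. A picture is of the moment at which its call begins. There is no depth.
- job_done(): hands the job in; it is judged then, once.
The state is a dict: "clock": time; "joint_pos": joint angles; "joint_vel": joint speeds; "tau": joint torques, N m; "eef_pos": TCP position; "tool_rot": TCP orientation; "ft_force": force on the tool from outside, world axes, zero at the start; "ft_torque": the same for the moment, N m; "grip_width": finger opening in m; "grasp_force": force on a finger pad.
Only numpy, scipy, OpenCV 4.12 (cv2) and the standard library are available. Lean on these libraries where they do the work, as an engineer would, in place of code of your own. Each camera call takes 0.05 s, during which the arm holds its last target. There are 200 camera calls.

## Working session

There is one attempt and no reset: what is moved stays moved. The work goes in short steps, Python scripts to look and compute and a tool call to move; the robot and the scene stay as the last step left them, time stands still between calls to the robot, and variables do not carry over. Pictures are saved under pics/ and viewed, at most 14 in all, crops included, and the job is handed in when it is done.

Besides the shell and the picture viewer there is one more tool, called after "Request:" by a JSON object that holds its "name" and its "arguments". carry_out: Moves the arm, as the interface text tells. Its arguments: {"type":"object","properties":{"plan":{"type":"array","items":{"type":"object","properties":{"dx":{"type":"number"},"dy":{"type":"number"},"dz":{"type":"number"},"twist":{"type":"number"},"fingers":{"type":"number"}}}}},"required":["plan"]}

```bash
mkdir -p pics
cat > h.py <<'E'
import numpy as np,cv2
from workcell import bot,camera,job_done
from scipy.spatial.transform import Rotation as R
def snap(n,f=None):
    c=camera(n)
    if f: cv2.imwrite('pics/'+f,c['image'][...,::-1])
    return c
def rot(c):
    a=np.array(c['attitude'],float)
    return a if a.shape==(3,3) else R.from_quat(a).as_matrix()
def ray(c,u,v):
    d=np.linalg.inv(np.array(c['intrinsics']))@[u,v,1]
    d=rot(c)@d; return np.array(c['eye'],float),d/np.linalg.norm(d)
def onz(c,u,v,z):
    e,d=ray(c,u,v); return e+d*(z-e[2])/d[2]
def proj(c,p):
    q=np.array(c['intrinsics'])@(rot(c).T@(np.array(p,float)-np.array(c['eye']))); return q[:2]/q[2]
def tri(rs):
    A=sum(np.eye(3)-np.outer(d,d) for e,d in rs); b=sum((np.eye(3)-np.outer(d,d))@e for e,d in rs)
    return np.linalg.solve(A,b)
E
python3 - <<'E'
from h import *
for n in ['scene','top','wrist']:
    c=snap(n,n+'0.png'); print(n,np.round(c['eye'],3),np.round(rot(c),3).tolist(),np.round(c['intrinsics'],1).tolist())
o=bot.get_obs();print(o)
E
```

```text
scene [ 0.144 -0.877  0.755] [[0.915, -0.242, 0.323], [-0.403, -0.566, 0.719], [0.009, -0.788, -0.615]] [[400.9, 0.0, 278.8], [0.0, 400.9, 209.2], [0.0, 0.0, 1.0]]
top [ 0.448 -0.06   0.978] [[-0.009, -0.998, 0.063], [-1.0, 0.008, -0.009], [0.009, -0.064, -0.998]] [[405.0, 0.0, 274.5], [0.0, 405.0, 208.2], [0.0, 0.0, 1.0]]
wrist [0.108 0.495 0.373] [[0.377, 0.876, 0.302], [0.926, -0.356, -0.126], [-0.003, 0.327, -0.945]] [[331.6, 0.0, 276.6], [0.0, 331.6, 214.2], [0.0, 0.0, 1.0]]
{'clock': 0.15, 'joint_pos': array([ 1.18399957e+00,  2.41255222e-01,  4.03660081e-03,  1.33521827e+00,
       -9.10935761e-06,  1.57083204e+00]), 'joint_vel': array([ 0.00042067, -0.00103544,  0.00440725,  0.00054296, -0.00187578,
       -0.00064927]), 'tau': array([-9.11543566e-05, -3.72634470e+01,  2.52639484e+01,  1.23642763e-02,
       -2.69444354e-05,  1.72777828e-05]), 'eef_pos': array([0.18841767, 0.4625764 , 0.20821098]), 'tool_rot': array([ 1.92212474e-01,  9.81352990e-01, -8.05866528e-04, -1.53169792e-04]), 'ft_force': array([ 0.4348357 , -0.14261194, -0.22619756]), 'ft_torque': array([-0.0533665 ,  0.03538601,  0.00573275]), 'grasp_force': 0.0, 'grip_width': 0.08532649628530722}
```

View pics/top0.png

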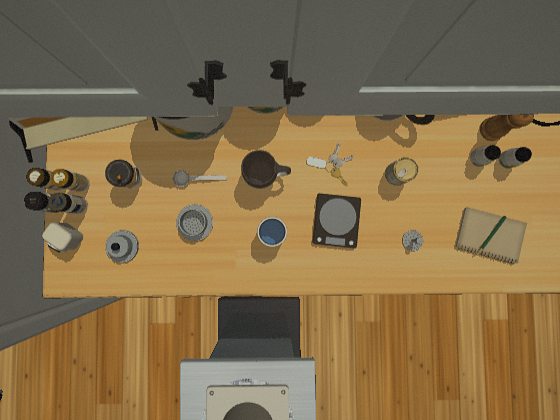

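View pics/scene0.png

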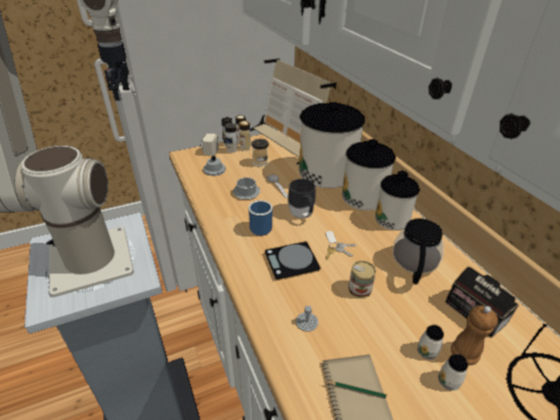

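The top view shows the lid at (121,246), chamber (194,223), cup (271,232), scale pad (337,217) and press (412,240). The mug is at (262,168), keys (335,162), tin (401,171), scoop (200,179) and honey jar (122,173). The scene view shows the same things, with the cup at about (260,218) and the press at about (308,318).

```bash
cat >> h.py <<'E'
def blob(img,box,lo,hi,k=3):
    """largest blob in HSV range inside box (u0,v0,u1,v1): ellipse fitted to its hull (centre, axes), area"""
    u0,v0,u1,v1=box
    h=cv2.cvtColor(img[v0:v1,u0:u1],cv2.COLOR_RGB2HSV)
    m=cv2.morphologyEx(cv2.inRange(h,np.array(lo),np.array(hi)),cv2.MORPH_OPEN,np.ones((k,k)))
    cs,_=cv2.findContours(m,cv2.RETR_EXTERNAL,cv2.CHAIN_APPROX_NONE)
    c=cv2.convexHull(max(cs,key=cv2.contourArea)).astype(np.float32)+np.array([u0,v0],np.float32)
    e=cv2.fitEllipse(c); return np.array(e[0]),e[1],cv2.contourArea(c)
E
python3 - <<'E'
from h import *
t=cv2.imread('pics/top0.png')[...,::-1].copy(); s=cv2.imread('pics/scene0.png')[...,::-1].copy()
ct=camera('top');cs=camera('scene')
H=cv2.cvtColor(t,cv2.COLOR_RGB2HSV)
for n,(u,v) in dict(wood=(230,250),pad=(337,217),cupin=(271,236),flange=(194,206),lid=(121,232),press=(405,240),shadow=(218,232)).items(): print(n,H[v,u])
g=((0,0,70),(179,75,255))
for n,box,r,z in [('lid',(98,225,145,268),g,.004),('chamber',(172,200,218,246),g,.008),('press',(398,226,428,254),((0,0,0),(179,85,255)),.004),('cup',(250,210,294,252),((95,60,30),(130,255,255)),.08),('pad',(316,196,358,238),((0,0,85),(179,90,255)),.021)]:
    c,a,A=blob(t,box,*r); p=onz(ct,*c,z); d=np.mean(a)/405*(ct['eye'][2]-z)
    print(n,c.round(1),np.round(a,1),p.round(4),'diam mm',round(d*1000,1),'scene px',proj(cs,p).round())
# cup mouth / pad in the scene view for heights
for n,box,r in [('pad',(270,242,318,274),((0,0,85),(179,90,255))),('cupall',(240,195,282,240),((95,90,30),(130,255,255)))]:
    c,a,A=blob(s,box,*r);print('scene',n,c.round(1),np.round(a,1))
cv2.imwrite('pics/sc.png',cv2.resize(s[140:340,170:400][...,::-1],None,fx=3,fy=3,interpolation=2))
E
```

```text
wood [ 18 148 183]
pad [ 38  17 122]
cupin [107  72  88]
flange [ 34  13 133]
lid [ 51  14 132]
press [30 18 99]
shadow [ 17 143 184]
lid [121.6 245.9] [31.8 33.4] [0.4223 0.2972 0.004 ] diam mm 78.4 scene px [214. 169.]
chamber [194.2 222.2] [36.2 36.6] [0.4774 0.1235 0.008 ] diam mm 87.1 scene px [246. 191.]
press [412.3 240.2] [20.1 20.7] [ 0.4298 -0.3995  0.004 ] diam mm 49.1 scene px [307. 322.]
cup [271.6 231.6] [23.3 24.1] [ 0.4529 -0.0612  0.08  ] diam mm 52.6 scene px [260. 208.]
pad [337.4 216.3] [36.3 37. ] [ 0.4882 -0.2174  0.021 ] diam mm 86.6 scene px [295. 257.]
scene pad [294.9 256. ] [24.2 33.7]
scene cupall [260.4 221.8] [22.8 24.8]
```

View pics/sc.png

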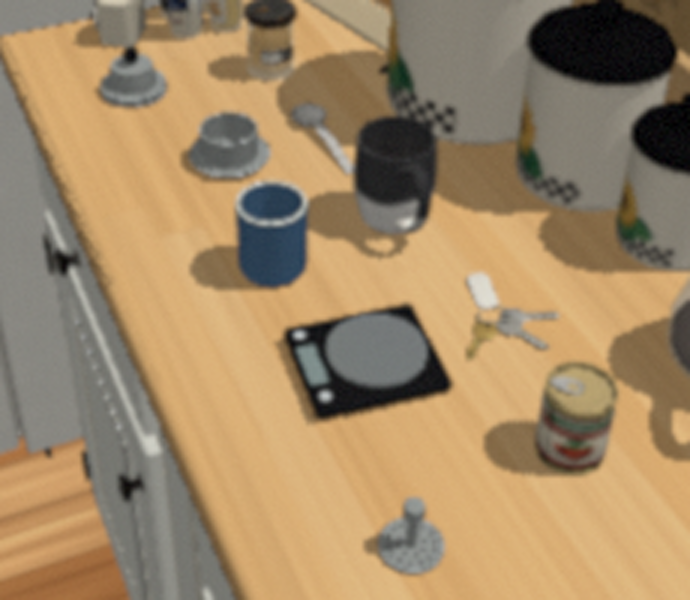

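The enlarged scene view agrees with the top-view positions: cup at crop (272,235), pad at (377,350) and press at (411,540). I'll start moving towards the cup.

Request:
{"name": "carry_out", "arguments": {"plan": [{"dx": -29,"dy": -25,"dz": 0,"twist": -4.4,"fingers": -1},{"dx": -58,"dy": -50,"dz": 0,"twist": -8.8,"fingers": -1},{"dx": -87,"dy": -75,"dz": 0,"twist": -13.2,"fingers": -1},{"dx": -116,"dy": -100,"dz": 0,"twist": -17.6,"fingers": -1},{"dx": -145,"dy": -125,"dz": 0,"twist": -22.1,"fingers": -1}]}}

```text
clock: 0.67
eef_pos: [0.276, 0.291, 0.2088]
tool_rot: [-0.002, 1.0, -0.0, 0.0]
ft_force: [1.6, 0.0, 0.7]
grip_width: 0.0853
grasp_force: 0.0
```

Request:
{"name": "carry_out", "arguments": {"plan": [{"dx": -15,"dy": -37,"dz": 0,"twist": 0,"fingers": -1},{"dx": -30,"dy": -74,"dz": 0,"twist": 0,"fingers": -1},{"dx": -45,"dy": -111,"dz": 0,"twist": 0,"fingers": -1},{"dx": -60,"dy": -148,"dz": 0,"twist": 0,"fingers": -1},{"dx": -75,"dy": -185,"dz": 0,"twist": 0,"fingers": -1}]}}

```text
clock: 1.08
eef_pos: [0.3508, 0.1057, 0.2091]
tool_rot: [0.0, 1.0, 0.0, 0.0]
ft_force: [2.0, 0.3, 0.3]
grip_width: 0.0851
grasp_force: 0.0
```

Request:
{"name": "carry_out", "arguments": {"plan": [{"dx": -15,"dy": -35,"dz": 0,"twist": 0,"fingers": -1},{"dx": -30,"dy": -70,"dz": 0,"twist": 0,"fingers": -1},{"dx": -45,"dy": -105,"dz": 0,"twist": 0,"fingers": -1},{"dx": -60,"dy": -140,"dz": 0,"twist": 0,"fingers": -1},{"dx": -72,"dy": -168,"dz": 0,"twist": 0,"fingers": -1}]}}

```text
clock: 1.5
eef_pos: [0.423, -0.0632, 0.209]
tool_rot: [0.001, 1.0, -0.0, 0.0]
ft_force: [0.8, 1.5, 0.5]
grip_width: 0.0853
grasp_force: 0.0
```

Run:
```python
from h import *
c=snap('wrist','w1.png');o=bot.get_obs();print(o['eef_pos'].round(4),np.array(c['eye']).round(4),proj(c,[.453,-.061,.08]),proj(c,[.488,-.2174,.021]),R.from_quat(o['tool_rot']).as_matrix().round(3).tolist())
```

```text
[ 0.4252 -0.067   0.2089] [ 0.3366 -0.0625  0.374 ] [279.09564136 228.60870456] [143.59110729 238.27012824] [[-1.0, 0.007, 0.003], [0.007, 1.0, -0.004], [-0.003, -0.004, -1.0]]
```

View pics/w1.png

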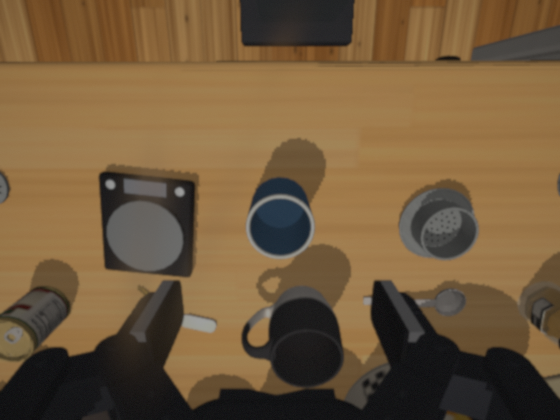

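The wrist view shows the cup mouth at (280,226), pad at (144,237), chamber at (443,222), and the mug near (305,345).

```bash
cat >> h.py <<'E'
G=((0,0,70),(179,75,255)); B=((95,60,30),(130,255,255)); P=((0,0,85),(179,90,255))
def rim(img,box,k=1):   # outer edge of the white lip
    return blob(img,box,(0,0,125),(179,60,255),k)
E
python3 - <<'E'
from h import *
for i in range(3): c=camera('wrist')
c=snap('wrist','w2.png'); o=bot.get_obs(); print(o['eef_pos'].round(4),c['eye'],R.from_quat(o['tool_rot']).as_matrix().round(4).tolist())
t=camera('top'); 
W=c['image'];T=t['image']
cw,a,_=rim(W,(240,185,325,265));ct,at,_=rim(T,(250,210,294,252)); 
print('rim w',cw,a,'t',ct,at,tri([ray(c,*cw),ray(t,*ct)]).round(4),onz(c,*cw,.08).round(4),onz(t,*ct,.08).round(4))
pw,a,_=blob(W,(103,196,189,274),*P);pt,at,_=blob(T,(316,196,358,238),*P)
print('pad',pw,a,pt,at,tri([ray(c,*pw),ray(t,*pt)]).round(4),onz(c,*pw,.021).round(4),onz(t,*pt,.021).round(4))
E
```

```text
[ 0.4218 -0.0603  0.2086] [ 0.33595885 -0.060545    0.37375194] [[-1.0, 0.0015, -0.0011], [0.0015, 1.0, 0.0006], [0.0011, 0.0006, -1.0]]
rim w [277.51544189 228.1005249 ] (63.202354431152344, 68.47006225585938) t [264.09640503 233.44895935] (38.43528366088867, 99.55098724365234) [ 0.4487 -0.0524  0.0871] [ 0.4511 -0.0603  0.08  ] [ 0.449  -0.0445  0.08  ]
pad [142.54322815 237.01089478] (66.9880142211914, 77.18191528320312) [333.95452881 219.11087036] (36.71515655517578, 46.928375244140625) [ 0.48   -0.2084  0.0345] [ 0.4847 -0.2158  0.021 ] [ 0.4816 -0.209   0.021 ]
```

Run:
```python
from h import *
T=cv2.imread('pics/top0.png')[...,::-1].copy();W=cv2.imread('pics/w2.png')[...,::-1].copy();c=camera('wrist');t=camera('top')
for n,bw,bt,r,z in [('cup',(240,185,325,265),(250,210,294,252),((0,0,125),(179,60,255)),.08),('pad',(107,199,183,274),(316,196,358,238),P,.021)]:
    cw,a,_=blob(W,bw,*r,1);ct,at,_=blob(T,bt,*r,1)
    print(n,cw,a,ct,at,tri([ray(c,*cw),ray(t,*ct)]).round(4),onz(c,*cw,z).round(4),onz(t,*ct,z).round(4))
S=cv2.imread('pics/scene0.png')[...,::-1].copy();s=camera('scene')
print(tri([ray(s,294.9,256),ray(t,337.4,216.3)]))
V=W[180:290,95:330][...,::-1];cv2.imwrite('pics/w2c.png',cv2.resize(V,None,fx=3,fy=3))
```

```text
cup [277.51544189 228.1005249 ] (63.202354431152344, 68.47006225585938) [271.65246582 231.22235107] (29.166051864624023, 29.757604598999023) [ 0.4539 -0.0601  0.0726] [ 0.4509 -0.0589  0.08  ] [ 0.4538 -0.0613  0.08  ]
pad [142.62565613 237.15242004] (67.28785705566406, 77.01951599121094) [337.44976807 216.28533936] (36.298797607421875, 36.98898696899414) [ 0.4888 -0.2185  0.0122] [ 0.4852 -0.2144  0.021 ] [ 0.4882 -0.2174  0.021 ]
[ 0.4877339  -0.21688967  0.02259685]
```

View pics/w2c.png

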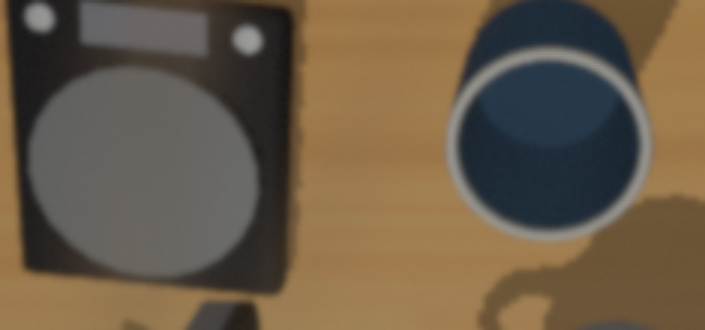

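The crop shows the pad circle centred near crop (144,172) and the cup lip near (549,145), both fitted cleanly. I'll descend on the cup.

Request:
{"name": "carry_out", "arguments": {"plan": [{"dx": -31,"dy": 0,"dz": 0,"twist": 0,"fingers": -1},{"dx": -31,"dy": 0,"dz": 38,"twist": 0,"fingers": -1},{"dx": -31,"dy": 0,"dz": 70,"twist": 0,"fingers": -1},{"dx": -31,"dy": 0,"dz": 90,"twist": 0,"fingers": -1},{"dx": -31,"dy": 0,"dz": 90,"twist": 0,"fingers": -1}]}}

```text
clock: 2.37
eef_pos: [0.4495, -0.0591, 0.1148]
tool_rot: [-0.0, 1.0, 0.001, -0.004]
ft_force: [-0.5, -0.2, -0.5]
grip_width: 0.0855
grasp_force: 0.0
```

Request:
{"name": "carry_out", "arguments": {"plan": [{"dx": 0,"dy": 0,"dz": 25,"twist": 0,"fingers": -1},{"dx": 0,"dy": 0,"dz": 50,"twist": 0,"fingers": -1},{"dx": 0,"dy": 0,"dz": 75,"twist": 0,"fingers": -1},{"dx": 0,"dy": 0,"dz": 91,"twist": 0,"fingers": -1},{"dx": 0,"dy": 0,"dz": 91,"twist": 0,"fingers": -1}]}}

```text
clock: 2.78
eef_pos: [0.4514, -0.0597, 0.0263]
tool_rot: [-0.0, 1.0, 0.0, -0.002]
ft_force: [-0.1, 0.5, 0.2]
grip_width: 0.0851
grasp_force: 0.0
```

Request:
{"name": "carry_out", "arguments": {"plan": [{"dx": 0,"dy": 0,"dz": 0,"twist": 0,"fingers": -0.8},{"dx": 0,"dy": 0,"dz": 0,"twist": 0,"fingers": -0.6},{"dx": 0,"dy": 0,"dz": 0,"twist": 0,"fingers": -0.5},{"dx": 0,"dy": 0,"dz": 0,"twist": 0,"fingers": -0.3},{"dx": 0,"dy": 0,"dz": 0,"twist": 0,"fingers": 0}]}}

```text
clock: 3.2
eef_pos: [0.4552, -0.0603, 0.0306]
tool_rot: [0.0, 1.0, 0.0, 0.002]
ft_force: [-1.4, 2.1, 5.3]
grip_width: 0.0659
grasp_force: 66.3
```

Request:
{"name": "carry_out", "arguments": {"plan": [{"dx": 0,"dy": 0,"dz": -5,"twist": 0,"fingers": 0},{"dx": 0,"dy": 0,"dz": -15,"twist": 0,"fingers": 0},{"dx": 0,"dy": 0,"dz": -30,"twist": 0,"fingers": 0},{"dx": 0,"dy": 0,"dz": -45,"twist": 0,"fingers": 0},{"dx": 0,"dy": 0,"dz": -50,"twist": 0,"fingers": 0}]}}

```text
clock: 3.62
eef_pos: [0.4554, -0.0609, 0.081]
tool_rot: [0.001, 1.0, -0.0, 0.003]
ft_force: [0.7, 1.1, -2.2]
grip_width: 0.0661
grasp_force: 67.3
```

Request:
{"name": "carry_out", "arguments": {"plan": [{"dx": -7,"dy": -30,"dz": 0,"twist": 0,"fingers": 0},{"dx": -14,"dy": -65,"dz": 0,"twist": 0,"fingers": 0},{"dx": -22,"dy": -100,"dz": 0,"twist": 0,"fingers": 0},{"dx": -30,"dy": -135,"dz": 0,"twist": 0,"fingers": 0},{"dx": -34,"dy": -156,"dz": 0,"twist": 0,"fingers": 0}]}}

```text
clock: 4.03
eef_pos: [0.4884, -0.2203, 0.0786]
tool_rot: [0.002, 1.0, -0.001, 0.001]
ft_force: [0.7, 0.2, -2.1]
grip_width: 0.0656
grasp_force: 67.6
```

Run:
```python
from h import *
for i in range(4): camera('wrist')
c=snap('wrist','w3.png'); o=bot.get_obs(); print(o['eef_pos'].round(4),o['grip_width'],o['grasp_force'],o['ft_force'].round(1))
```

```text
[ 0.4866 -0.2162  0.0777] 0.06533566418819883 67.7121757529676 [ 0.3 -0.6 -2.4]
```

View pics/w3.png

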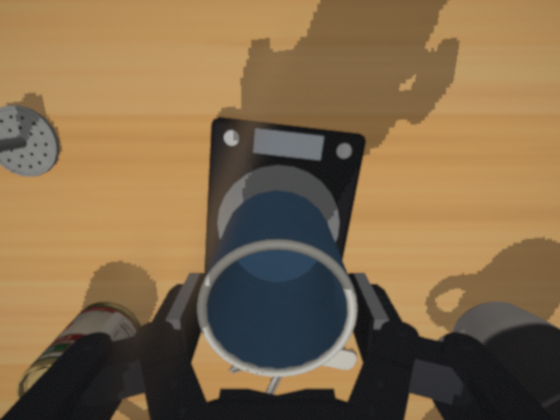

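The cup is held upright with its mouth at (277,308), over the pad at (279,215). Lowering it.

Request:
{"name": "carry_out", "arguments": {"plan": [{"dx": 0,"dy": 0,"dz": 8,"twist": 0,"fingers": 0},{"dx": 0,"dy": 0,"dz": 16,"twist": 0,"fingers": 0},{"dx": 0,"dy": 0,"dz": 22,"twist": 0,"fingers": 0},{"dx": 0,"dy": 0,"dz": 26,"twist": 0,"fingers": 0},{"dx": 0,"dy": 0,"dz": 28,"twist": 0,"fingers": 0}]}}

```text
clock: 4.7
eef_pos: [0.4865, -0.2154, 0.0516]
tool_rot: [-0.0, 1.0, 0.0, -0.0]
ft_force: [-10.3, 6.6, 28.1]
grip_width: 0.0656
grasp_force: 70.8
```

Request:
{"name": "carry_out", "arguments": {"plan": [{"dx": 0,"dy": 0,"dz": 0.5,"twist": 0,"fingers": 0},{"dx": 0,"dy": 0,"dz": 0.5,"twist": 0,"fingers": 0},{"dx": 0,"dy": 0,"dz": 0.5,"twist": 0,"fingers": -0.5},{"dx": 0,"dy": 0,"dz": 0.5,"twist": 0,"fingers": -1},{"dx": 0,"dy": 0,"dz": 0.5,"twist": 0,"fingers": -1}]}}

```text
clock: 5.12
eef_pos: [0.4876, -0.2164, 0.0498]
tool_rot: [0.0, 1.0, -0.0, 0.001]
ft_force: [0.8, 0.6, 0.6]
grip_width: 0.0849
grasp_force: 0.0
```

Request:
{"name": "carry_out", "arguments": {"plan": [{"dx": 0,"dy": 0,"dz": 0,"twist": 0,"fingers": -1},{"dx": 0,"dy": 0,"dz": 0,"twist": 0,"fingers": -1},{"dx": 0,"dy": 0,"dz": -10,"twist": 0,"fingers": -1},{"dx": 0,"dy": 0,"dz": -35,"twist": 0,"fingers": -1},{"dx": 0,"dy": 0,"dz": -70,"twist": 0,"fingers": -1}]}}

```text
clock: 5.53
eef_pos: [0.4847, -0.2155, 0.1175]
tool_rot: [0.001, 1.0, 0.001, -0.003]
ft_force: [1.4, -0.3, -1.4]
grip_width: 0.0857
grasp_force: 0.0
```

Request:
{"name": "carry_out", "arguments": {"plan": [{"dx": 10,"dy": 0,"dz": -30,"twist": 0,"fingers": -1},{"dx": 20,"dy": 0,"dz": -60,"twist": 0,"fingers": -1},{"dx": 30,"dy": 0,"dz": -90,"twist": 0,"fingers": -1},{"dx": 40,"dy": 0,"dz": -90,"twist": 0,"fingers": -1},{"dx": 40,"dy": 0,"dz": -90,"twist": 0,"fingers": -1}]}}

```text
clock: 5.95
eef_pos: [0.4471, -0.2172, 0.2121]
tool_rot: [0.001, 1.0, -0.001, 0.002]
ft_force: [-1.0, -0.8, -0.1]
grip_width: 0.0854
grasp_force: 0.0
```

Run:
```python
from h import *
for i in range(3): camera('wrist')
c=snap('wrist','w4.png'); o=bot.get_obs(); print(o['eef_pos'].round(4),c['eye'],proj(c,[.487,-.2163,.101]),proj(c,[.487,-.2163,.021]))
```

```text
[ 0.4468 -0.2162  0.2081] [ 0.36077421 -0.21601056  0.37369807] [276.59207204 248.14700817] [276.62321138 218.23847009]
```

View pics/w4.png

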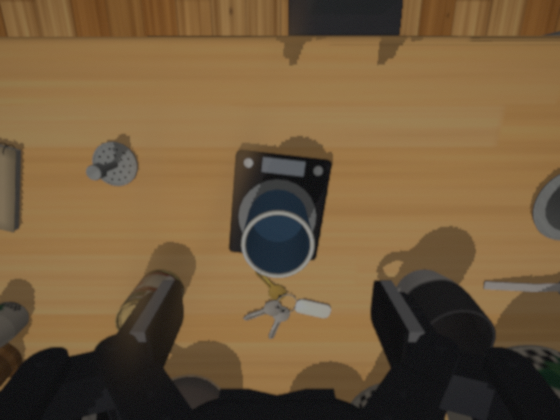

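The cup stands on the pad, rim centre at (278,244), pad at (277,215), with the keys and mug undisturbed. Next is the chamber.

Request:
{"name": "carry_out", "arguments": {"plan": [{"dx": 0,"dy": 36,"dz": 0,"twist": 0,"fingers": -1},{"dx": 0,"dy": 72,"dz": 0,"twist": 0,"fingers": -1},{"dx": 0,"dy": 108,"dz": 0,"twist": 0,"fingers": -1},{"dx": 0,"dy": 144,"dz": 0,"twist": 0,"fingers": -1},{"dx": 0,"dy": 180,"dz": 0,"twist": 0,"fingers": -1}]}}

```text
clock: 6.57
eef_pos: [0.4468, -0.0349, 0.2079]
tool_rot: [0.001, 1.0, 0.0, -0.001]
ft_force: [0.3, -0.2, -0.4]
grip_width: 0.0853
grasp_force: 0.0
```

Request:
{"name": "carry_out", "arguments": {"plan": [{"dx": 0,"dy": 36,"dz": 0,"twist": 0,"fingers": -1},{"dx": 0,"dy": 72,"dz": 0,"twist": 0,"fingers": -1},{"dx": 0,"dy": 108,"dz": 0,"twist": 0,"fingers": -1},{"dx": 0,"dy": 140,"dz": 0,"twist": 0,"fingers": -1},{"dx": 0,"dy": 160,"dz": 0,"twist": 0,"fingers": -1}]}}

```text
clock: 6.98
eef_pos: [0.4468, 0.1265, 0.2079]
tool_rot: [-0.001, 1.0, 0.0, -0.001]
ft_force: [0.2, -0.1, 0.0]
grip_width: 0.0854
grasp_force: 0.0
```

Run:
```python
from h import *
W=cv2.imread('pics/w4.png')[...,::-1].copy()
print('cup rim in w4',blob(W,(238,205,320,280),(0,0,125),(179,60,255),1))
for i in range(4): camera('wrist')
c=snap('wrist','w5.png'); o=bot.get_obs(); print(o['eef_pos'].round(4),c['eye'].round(4),proj(c,[.4774,.1235,.008]),proj(c,[.4774,.1235,.04]))
```

```text
cup rim in w4 (array([277.19958496, 244.3991394 ]), (65.85111999511719, 71.56389617919922), 3663.0)
[0.4471 0.1231 0.2083] [0.3612 0.1242 0.3734] [276.66751881 206.81528736] [276.60080404 215.92690805]
```

View pics/w5.png

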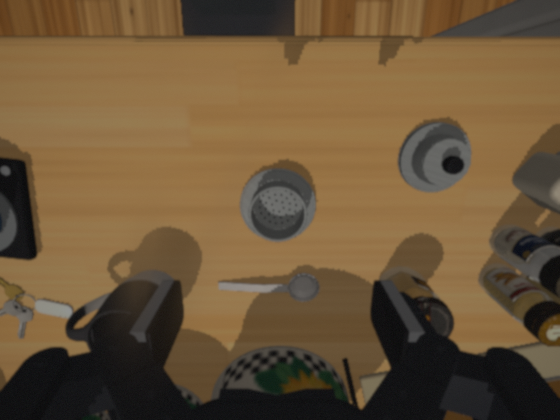

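The chamber is at (278,204) and the lid at (436,157). The scoop at (270,287) is far enough from the fingers.

Run:
```python
from h import *
W=cv2.imread('pics/w5.png')[...,::-1].copy();c=camera('wrist');t=camera('top')
f,a,_=blob(W,(235,160,322,246),(0,0,60),(179,75,255));p=onz(c,*f,.008)
print('flange',f,a,p.round(4),'tri w/ top',tri([ray(c,*f),ray(t,194.2,222.2)]).round(4))
l,a,_=blob(W,(390,115,480,200),(0,0,60),(179,75,255));print('lid',l,a,onz(c,*l,.006).round(4))
c4=dict(c);c4['eye']=np.array([.36077421,-.21601056,.37369807]);q=onz(c4,277.2,244.4,.101);print('cup',q.round(4),'rel',(q-p).round(4))
o=bot.get_obs();print(o['eef_pos'].round(4),R.from_quat(o['tool_rot']).as_matrix().round(3)[:2].tolist())
```

```text
flange [277.43490601 204.27908325] (73.09040832519531, 75.63436126708984) [0.4746 0.1237 0.008 ] tri w/ top [0.4772 0.1243 0.0009]
lid [434.61352539 156.7026825 ] (67.13003540039062, 75.5956802368164) [0.4202 0.2974 0.006 ]
cup [ 0.483  -0.2162  0.101 ] rel [ 0.0084 -0.3399  0.093 ]
[0.4474 0.1225 0.2089] [[-1.0, 0.003, -0.001], [0.003, 1.0, -0.001]]
```

Request:
{"name": "carry_out", "arguments": {"plan": [{"dx": -29,"dy": 0,"dz": 10,"twist": 0,"fingers": -1},{"dx": -29,"dy": 0,"dz": 45,"twist": 0,"fingers": -1},{"dx": -29,"dy": 0,"dz": 80,"twist": 0,"fingers": -1},{"dx": -29,"dy": 0,"dz": 115,"twist": 0,"fingers": -1},{"dx": -29,"dy": 0,"dz": 130,"twist": 0,"fingers": -1}]}}

```text
clock: 7.75
eef_pos: [0.4736, 0.1211, 0.075]
tool_rot: [0.002, 1.0, -0.001, -0.003]
ft_force: [-0.8, 0.4, -1.4]
grip_width: 0.0852
grasp_force: 0.0
```

Request:
{"name": "carry_out", "arguments": {"plan": [{"dx": 0,"dy": 0,"dz": 20,"twist": 0,"fingers": -1},{"dx": 0,"dy": 0,"dz": 40,"twist": 0,"fingers": -1},{"dx": 0,"dy": 0,"dz": 58,"twist": 0,"fingers": -1},{"dx": 0,"dy": 0,"dz": 68,"twist": 0,"fingers": -1},{"dx": 0,"dy": 0,"dz": 71,"twist": 0,"fingers": -1}]}}

```text
clock: 8.17
eef_pos: [0.4752, 0.122, 0.0066]
tool_rot: [0.001, 1.0, -0.0, -0.002]
ft_force: [1.0, -0.6, 0.1]
grip_width: 0.0858
grasp_force: 0.0
```

Request:
{"name": "carry_out", "arguments": {"plan": [{"dx": 0,"dy": 0,"dz": 0,"twist": 0,"fingers": -0.8},{"dx": 0,"dy": 0,"dz": 0,"twist": 0,"fingers": -0.6},{"dx": 0,"dy": 0,"dz": 0,"twist": 0,"fingers": -0.4},{"dx": 0,"dy": 0,"dz": 0,"twist": 0,"fingers": -0.2},{"dx": 0,"dy": 0,"dz": 0,"twist": 0,"fingers": 0.1}]}}

```text
clock: 8.58
eef_pos: [0.4778, 0.1237, 0.0108]
tool_rot: [0.0, 1.0, 0.0, 0.002]
ft_force: [-2.9, -0.1, 7.8]
grip_width: 0.0583
grasp_force: 62.2
```

Request:
{"name": "carry_out", "arguments": {"plan": [{"dx": 0,"dy": 0,"dz": 0,"twist": 0,"fingers": 0.1},{"dx": 0,"dy": 0,"dz": 0,"twist": 0,"fingers": 0.1},{"dx": 0,"dy": 0,"dz": 0,"twist": 0,"fingers": 0.1},{"dx": 0,"dy": 0,"dz": 0,"twist": 0,"fingers": 0.1},{"dx": 0,"dy": 0,"dz": 0,"twist": 0,"fingers": 0.1}]}}

```text
clock: 9.0
eef_pos: [0.4778, 0.1237, 0.0108]
tool_rot: [0.0, 1.0, 0.0, 0.002]
ft_force: [-2.4, -1.1, 7.7]
grip_width: 0.0581
grasp_force: 62.2
```

Request:
{"name": "carry_out", "arguments": {"plan": [{"dx": 0,"dy": 0,"dz": 0,"twist": 0,"fingers": -0.9},{"dx": 0,"dy": 0,"dz": -6,"twist": 0,"fingers": -0.9},{"dx": 0,"dy": 0,"dz": -6,"twist": 0,"fingers": -0.9},{"dx": 0,"dy": 0,"dz": -6,"twist": 0,"fingers": -0.5},{"dx": 0,"dy": 0,"dz": -6,"twist": 0,"fingers": 0.1}]}}

```text
clock: 9.42
eef_pos: [0.4769, 0.1235, 0.0147]
tool_rot: [0.001, 1.0, 0.0, 0.0]
ft_force: [-0.5, 0.2, -0.3]
grip_width: 0.0593
grasp_force: 0.0
```

Request:
{"name": "carry_out", "arguments": {"plan": [{"dx": 0,"dy": 0,"dz": 0,"twist": 0,"fingers": 0.1},{"dx": 0,"dy": 0,"dz": 0,"twist": 0,"fingers": 0.1},{"dx": 0,"dy": 0,"dz": 0,"twist": 0,"fingers": 0.1},{"dx": 0,"dy": 0,"dz": 0,"twist": 0,"fingers": 0.1},{"dx": 0,"dy": 0,"dz": 0,"twist": 0,"fingers": 0.1}]}}

```text
clock: 9.83
eef_pos: [0.4778, 0.1263, 0.0159]
tool_rot: [-0.0, 1.0, 0.003, 0.001]
ft_force: [-0.6, 6.4, 7.8]
grip_width: 0.0387
grasp_force: 4.2
```

Run:
```python
from h import *
c=snap('wrist','w6.png'); o=bot.get_obs(); print(o['eef_pos'].round(4),o['grip_width'],o['ft_force'].round(1))
```

```text
[0.4779 0.1263 0.0159] 0.03845140277052378 [-1.8  5.6  8.7]
```

View pics/w6.png

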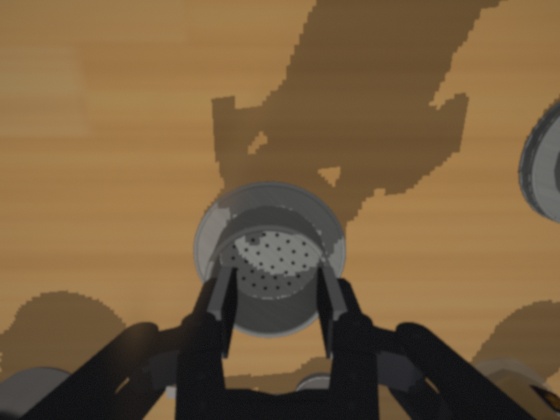

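The wrist view shows the fingers at (225,310) and (335,310), closed to 38 mm. That is narrower than the cylinder, so the grasp is off. I'll take a closer composite.

Run:
```python
from h import *
s=camera('scene')['image'];t=camera('top')['image'];w=cv2.imread('pics/w6.png')[...,::-1]
A=cv2.resize(w[170:370,170:370],(400,400),interpolation=2)
u,v=proj(camera('scene'),[.477,.124,.03]).astype(int);print(u,v)
Bq=cv2.resize(s[v-40:v+40,u-40:u+40],(400,400),interpolation=2)
cv2.imwrite('pics/cmp7.png',np.hstack([A,Bq])[...,::-1])
c=camera('wrist');print(proj(c,[.477,.124,.04]),proj(c,[.477,.124,.009]),proj(c,[.477,.124,.016]))
```

```text
245 185
[271.72542925 285.62444371] [272.2004942  256.88647969] [272.10644252 262.57592033]
```

View pics/cmp7.png

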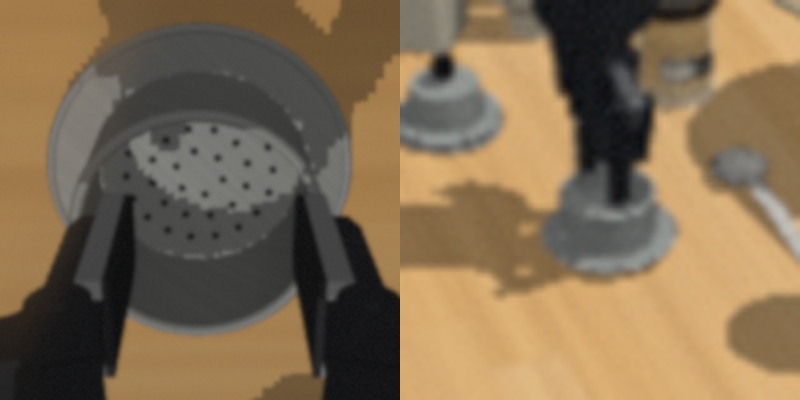

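Request:
{"name": "carry_out", "arguments": {"plan": [{"dx": 0,"dy": 0,"dz": -4,"twist": 0,"fingers": 0.1},{"dx": 0,"dy": 0,"dz": -8,"twist": 0,"fingers": 0.1},{"dx": 0,"dy": 0,"dz": -12,"twist": 0,"fingers": 0.1},{"dx": 0,"dy": 0,"dz": -16,"twist": 0,"fingers": 0.1},{"dx": 0,"dy": 0,"dz": -20,"twist": 0,"fingers": 0.1}]}}

```text
clock: 10.5
eef_pos: [0.4764, 0.1231, 0.0346]
tool_rot: [0.001, 1.0, -0.0, -0.0]
ft_force: [-0.4, -0.2, -0.6]
grip_width: 0.0384
grasp_force: 0.0
```

Run:
```python
from h import *
c=camera('scene');s=c['image'];w=snap('wrist','w8.png')['image'];o=bot.get_obs();print(o['eef_pos'].round(4),o['grip_width'],o['ft_force'].round(1))
A=cv2.resize(w[170:370,170:370],(400,400),interpolation=2)
Bq=cv2.resize(s[145:225,205:285],(400,400),interpolation=2)
cv2.imwrite('pics/cmp8.png',np.hstack([A,Bq])[...,::-1])
```

```text
[0.4771 0.1233 0.0351] 0.038627203082601744 [-0.3  0.1 -0.1]
```

View pics/cmp8.png

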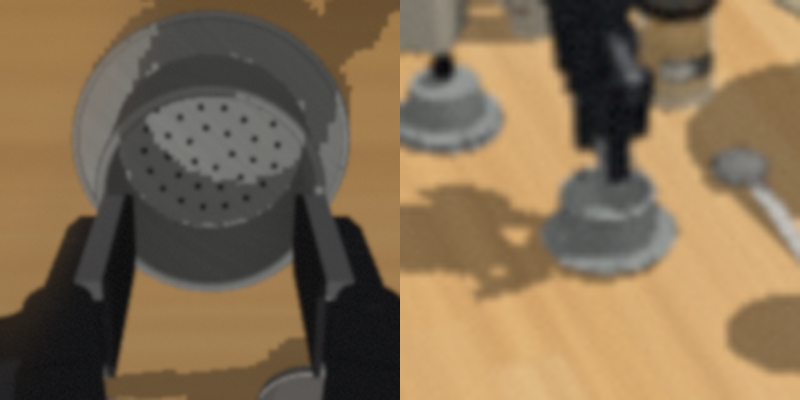

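The chamber stayed standing, and the fingers now clear it. The tip height looks higher than assumed, so I'll check it by two-view projection of the -y finger's tip.

Run:
```python
from h import *
w=camera('wrist');s=camera('scene')
# -y finger tip inner corner on the camera's side: wrist px (235,267); scene near tip about (248.5,181.5)
for x in (.466,.477):
  for z in (.035,.045,.055,.065): print(x,z,'wrist',proj(w,[x,.1233-.0193,z]).round(1),'scene',proj(s,[x,.1233-.0193,z]).round(1), proj(s,[x,.1233-.030,z]).round(1))
```

```text
0.466 0.035 wrist [240.8 245.6] scene [244.5 188.3] [245.7 190.2]
0.466 0.045 wrist [238.8 253.6] scene [244.3 185.7] [245.5 187.5]
0.466 0.055 wrist [236.6 262.7] scene [244.2 183. ] [245.4 184.8]
0.466 0.065 wrist [234.1 272.8] scene [244.1 180.3] [245.2 182.1]
0.477 0.035 wrist [241.6 263.6] scene [247.8 187.5] [249.  189.4]
0.477 0.045 wrist [239.7 272.5] scene [247.7 184.9] [248.9 186.7]
0.477 0.055 wrist [237.5 282.4] scene [247.5 182.3] [248.7 184. ]
0.477 0.065 wrist [235.1 293.5] scene [247.4 179.6] [248.6 181.4]
```

The reported TCP stands about 25–30 mm below the visible tips (both views put the tip near z = 0.06 m), so the first close only nipped the rim. I'll open and go deeper in small steps.

Request:
{"name": "carry_out", "arguments": {"plan": [{"dx": 0,"dy": 0,"dz": 0,"twist": 0,"fingers": -1},{"dx": 0,"dy": 0,"dz": 0,"twist": 0,"fingers": -1},{"dx": 0,"dy": 0,"dz": 0,"twist": 0,"fingers": -1},{"dx": 0,"dy": 0,"dz": 0,"twist": 0,"fingers": -1},{"dx": 0,"dy": 0,"dz": 0,"twist": 0,"fingers": -1}]}}

```text
clock: 11.12
eef_pos: [0.4765, 0.1233, 0.0343]
tool_rot: [0.001, 1.0, -0.0, -0.0]
ft_force: [-0.9, 0.3, 0.6]
grip_width: 0.0853
grasp_force: 0.0
```

Run:
```python
from h import *
c=snap('wrist','w9.png');W=c['image'];o=bot.get_obs();print(o['eef_pos'].round(4),o['grip_width'])
h=cv2.cvtColor(W,cv2.COLOR_RGB2HSV); print(proj(c,[.476,.124,.009]),proj(c,[.476,.124,.04]))
f,a,_=blob(W,(195,150,350,335),(0,0,60),(179,80,255),3);print(f,a,onz(c,*f,.008).round(4))
```

```text
[0.4765 0.1234 0.0343] 0.08532905675936503
[277.44086945 244.34731755] [277.50477246 268.07656195]
[274.93325806 245.51376343] (138.38931274414062, 141.68788146972656) [0.4773 0.1224 0.008 ]
```

Request:
{"name": "carry_out", "arguments": {"plan": [{"dx": 0,"dy": -1,"dz": 10,"twist": 0,"fingers": -1},{"dx": 0,"dy": -1,"dz": 20,"twist": 0,"fingers": -1},{"dx": 0,"dy": -1,"dz": 30,"twist": 0,"fingers": -1},{"dx": 0,"dy": -1,"dz": 36,"twist": 0,"fingers": -1},{"dx": 0,"dy": -1,"dz": 38,"twist": 0,"fingers": -1}]}}

```text
clock: 11.58
eef_pos: [0.4749, 0.122, -0.0056]
tool_rot: [0.001, 1.0, -0.0, -0.002]
ft_force: [-0.1, -1.1, 0.7]
grip_width: 0.0852
grasp_force: 0.0
```

Request:
{"name": "carry_out", "arguments": {"plan": [{"dx": 0,"dy": 0,"dz": 2,"twist": 0,"fingers": -1},{"dx": 0,"dy": 0,"dz": 4,"twist": 0,"fingers": -1},{"dx": 0,"dy": 0,"dz": 6,"twist": 0,"fingers": -1},{"dx": 0,"dy": 0,"dz": 6,"twist": 0,"fingers": -1},{"dx": 0,"dy": 0,"dz": 6,"twist": 0,"fingers": -1}]}}

```text
clock: 12.0
eef_pos: [0.4767, 0.1224, -0.0094]
tool_rot: [0.001, 1.0, 0.0, 0.0]
ft_force: [-0.5, 0.1, -0.3]
grip_width: 0.0853
grasp_force: 0.0
```

Run:
```python
from h import *
c=camera('scene');s=c['image'];w=snap('wrist','w10.png')['image'];o=bot.get_obs();print(o['eef_pos'].round(4),o['grip_width'],o['ft_force'].round(1))
A=cv2.resize(w[150:390,150:390],(400,400),interpolation=2)
Bq=cv2.resize(s[145:225,205:285],(400,400),interpolation=2)
cv2.imwrite('pics/cmp10.png',np.hstack([A,Bq])[...,::-1])
```

```text
[ 0.4768  0.1225 -0.0093] 0.08549216844284292 [-0.3 -0.6  1.3]
```

View pics/cmp10.png

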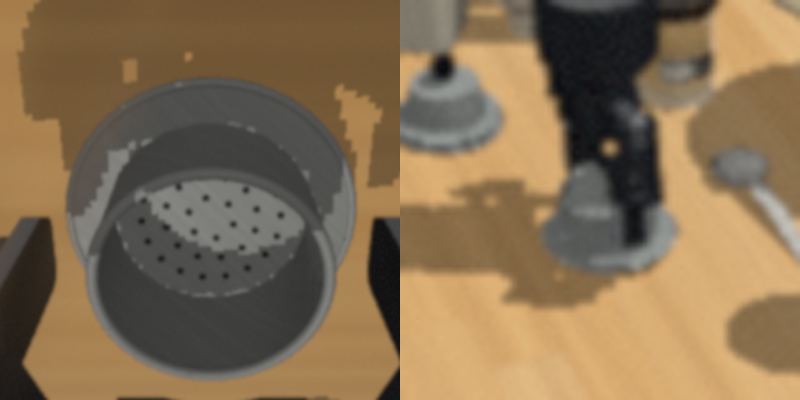

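The fingers now stand beside the cylinder. The near tip is at crop (635,245), just above the flange and clear of it.

Request:
{"name": "carry_out", "arguments": {"plan": [{"dx": 0,"dy": 0,"dz": -2,"twist": 0,"fingers": -0.8},{"dx": 0,"dy": 0,"dz": -2,"twist": 0,"fingers": -0.6},{"dx": 0,"dy": 0,"dz": -2,"twist": 0,"fingers": -0.5},{"dx": 0,"dy": 0,"dz": -2,"twist": 0,"fingers": -0.4},{"dx": 0,"dy": 0,"dz": -2,"twist": 0,"fingers": -0.2}]}}

```text
clock: 12.52
eef_pos: [0.477, 0.1224, -0.0065]
tool_rot: [0.001, 1.0, -0.0, 0.001]
ft_force: [-2.0, -0.4, 7.0]
grip_width: 0.0614
grasp_force: 64.3
```

Request:
{"name": "carry_out", "arguments": {"plan": [{"dx": 0,"dy": 0,"dz": 0,"twist": 0,"fingers": -0.2},{"dx": 0,"dy": 0,"dz": 0,"twist": 0,"fingers": -0.1},{"dx": 0,"dy": 0,"dz": 0,"twist": 0,"fingers": 0},{"dx": 0,"dy": 0,"dz": 0,"twist": 0,"fingers": 0},{"dx": 0,"dy": 0,"dz": 0,"twist": 0,"fingers": 0}]}}

```text
clock: 12.93
eef_pos: [0.477, 0.1224, -0.0065]
tool_rot: [0.0, 1.0, -0.0, 0.001]
ft_force: [-2.5, -0.2, 7.4]
grip_width: 0.0613
grasp_force: 64.3
```

Request:
{"name": "carry_out", "arguments": {"plan": [{"dx": 0,"dy": 0,"dz": -8,"twist": 0,"fingers": 0},{"dx": 0,"dy": 0,"dz": -30,"twist": 0,"fingers": 0},{"dx": 0,"dy": 0,"dz": -60,"twist": 0,"fingers": 0},{"dx": 0,"dy": 0,"dz": -90,"twist": 0,"fingers": 0},{"dx": 0,"dy": 0,"dz": -120,"twist": 0,"fingers": 0}]}}

```text
clock: 13.35
eef_pos: [0.4758, 0.1222, 0.1137]
tool_rot: [0.001, 1.0, -0.0, -0.001]
ft_force: [1.0, -0.0, -1.7]
grip_width: 0.0616
grasp_force: 65.6
```

Request:
{"name": "carry_out", "arguments": {"plan": [{"dx": 0,"dy": -20,"dz": -25,"twist": 0,"fingers": 0},{"dx": 0,"dy": -50,"dz": -25,"twist": 0,"fingers": 0},{"dx": 0,"dy": -85,"dz": -25,"twist": 0,"fingers": 0},{"dx": 0,"dy": -120,"dz": -25,"twist": 0,"fingers": 0},{"dx": 0,"dy": -155,"dz": -25,"twist": 0,"fingers": 0}]}}

```text
clock: 13.77
eef_pos: [0.476, -0.0338, 0.138]
tool_rot: [0.0, 1.0, 0.0, 0.0]
ft_force: [-0.1, 0.4, -1.4]
grip_width: 0.0614
grasp_force: 65.6
```

Request:
{"name": "carry_out", "arguments": {"plan": [{"dx": -2,"dy": -35,"dz": 0,"twist": 0,"fingers": 0},{"dx": -4,"dy": -70,"dz": 0,"twist": 0,"fingers": 0},{"dx": -6,"dy": -105,"dz": 0,"twist": 0,"fingers": 0},{"dx": -8,"dy": -140,"dz": 0,"twist": 0,"fingers": 0},{"dx": -9.5,"dy": -150,"dz": 0,"twist": 0,"fingers": 0}]}}

```text
clock: 14.18
eef_pos: [0.4855, -0.1872, 0.1376]
tool_rot: [0.003, 1.0, -0.001, 0.0]
ft_force: [0.5, 0.4, -2.1]
grip_width: 0.0615
grasp_force: 65.7
```

Run:
```python
from h import *
for i in range(3): camera('wrist')
c=snap('wrist','w11.png');W=c['image'];o=bot.get_obs();print(o['eef_pos'].round(4),o['grip_width'],c['eye'].round(4),o['ft_force'].round(1))
print(proj(c,[.486,-.2163,.101]),proj(c,[.486,-.2163,.021]))
s=camera('scene');print(proj(s,[.486,-.2163,.1]))
cv2.imwrite('pics/cmp11.png',np.hstack([cv2.resize(W,(400,300)),cv2.resize(s['image'][160:280,220:380],(400,300),interpolation=2)])[...,::-1])
```

```text
[ 0.4852 -0.1821  0.1372] 0.06172093475896381 [ 0.3991 -0.1826  0.3024] [-0.1 -0.2 -0.8]
[226.04175836 239.3160792 ] [239.05581481 203.47754948]
[295.36953262 233.54367183]
```

View pics/cmp11.png

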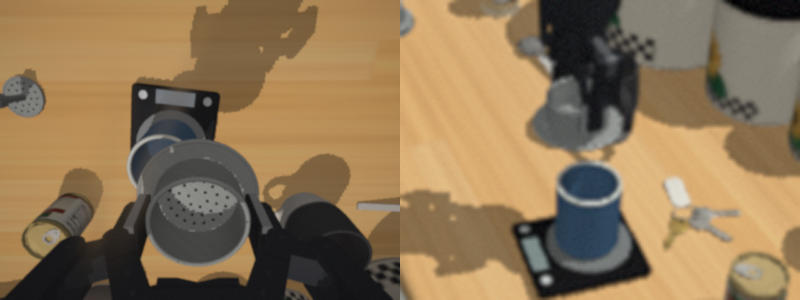

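The chamber is level in the grip. The cup lip shows at scene crop (590,185), which matches the prediction. I'll fit it for an exact fix.

Run:
```python
from h import *
s=camera('scene');f,a,_=blob(s['image'],(275,218,317,250),(0,0,120),(179,70,255),1);print(f,a,onz(s,*f,.101).round(4),onz(s,*f,.103).round(4))
w=camera('wrist');w['eye']=np.array([.36077421,-.21601056,.37369807])
w['attitude']=cv2.Rodrigues(np.zeros(3))[0]@rot(w)
print(tri([ray(s,*f),ray(w,277.2,244.4)]).round(4))
S=cv2.imread('pics/scene0.png')[...,::-1].copy();t=camera('top')
g,_,_=blob(S,(240,193,282,222),(0,0,120),(179,70,255),1);print('old cup scene',onz(s,*g,.08).round(4))
```

```text
[295.58203125 232.93287659] (18.41889190673828, 26.72736358642578) [ 0.4869 -0.2155  0.101 ] [ 0.4859 -0.2175  0.103 ]
[ 0.4854 -0.2157  0.1007]
old cup scene [ 0.4543 -0.0595  0.08  ]
```

Request:
{"name": "carry_out", "arguments": {"plan": [{"dx": 0,"dy": -12,"dz": 0,"twist": 0,"fingers": 0},{"dx": -1,"dy": -24,"dz": 0,"twist": 0,"fingers": 0},{"dx": -1,"dy": -34,"dz": 0,"twist": 0,"fingers": 0},{"dx": -1,"dy": -34,"dz": 10,"twist": 0,"fingers": 0},{"dx": -1,"dy": -34,"dz": 25,"twist": 0,"fingers": 0}]}}

```text
clock: 15.0
eef_pos: [0.488, -0.2183, 0.1131]
tool_rot: [0.001, 1.0, -0.001, 0.002]
ft_force: [0.5, -0.2, -2.0]
grip_width: 0.0615
grasp_force: 65.8
```

Request:
{"name": "carry_out", "arguments": {"plan": [{"dx": 0,"dy": 0,"dz": 5,"twist": 0,"fingers": 0},{"dx": 0,"dy": 0,"dz": 10,"twist": 0,"fingers": 0},{"dx": 0,"dy": 0,"dz": 14,"twist": 0,"fingers": 0},{"dx": 0,"dy": 0,"dz": 17,"twist": 0,"fingers": 0},{"dx": 0,"dy": 0,"dz": 18,"twist": 0,"fingers": 0}]}}

```text
clock: 15.42
eef_pos: [0.4866, -0.2165, 0.0941]
tool_rot: [0.0, 1.0, 0.0, -0.0]
ft_force: [-0.0, -0.8, -1.5]
grip_width: 0.0617
grasp_force: 65.7
```

Request:
{"name": "carry_out", "arguments": {"plan": [{"dx": 0,"dy": 0,"dz": 1,"twist": 0,"fingers": 0},{"dx": 0,"dy": 0,"dz": 2,"twist": 0,"fingers": 0},{"dx": 0,"dy": 0,"dz": 3,"twist": 0,"fingers": 0},{"dx": 0,"dy": 0,"dz": 4,"twist": 0,"fingers": 0},{"dx": 0,"dy": 0,"dz": 4,"twist": 0,"fingers": 0}]}}

```text
clock: 15.83
eef_pos: [0.4867, -0.2166, 0.0904]
tool_rot: [0.001, 1.0, -0.0, 0.0]
ft_force: [-0.6, -0.2, -2.3]
grip_width: 0.0611
grasp_force: 65.7
```

Request:
{"name": "carry_out", "arguments": {"plan": [{"dx": 0,"dy": 0,"dz": 0.7,"twist": 0,"fingers": 0},{"dx": 0,"dy": 0,"dz": 1.2,"twist": 0,"fingers": 0},{"dx": 0,"dy": 0,"dz": 1.6,"twist": 0,"fingers": 0},{"dx": 0,"dy": 0,"dz": 2,"twist": 0,"fingers": 0},{"dx": 0,"dy": 0,"dz": 2,"twist": 0,"fingers": 0}]}}

```text
clock: 16.25
eef_pos: [0.4868, -0.2167, 0.0886]
tool_rot: [0.001, 1.0, -0.0, 0.0]
ft_force: [-0.0, 0.2, -0.4]
grip_width: 0.0617
grasp_force: 65.9
```

Request:
{"name": "carry_out", "arguments": {"plan": [{"dx": 0,"dy": 0,"dz": 0.7,"twist": 0,"fingers": 0},{"dx": 0,"dy": 0,"dz": 1,"twist": 0,"fingers": 0},{"dx": 0,"dy": 0,"dz": 1,"twist": 0,"fingers": -0.5},{"dx": 0,"dy": 0,"dz": 1,"twist": 0,"fingers": -1},{"dx": 0,"dy": 0,"dz": 1,"twist": 0,"fingers": -1}]}}

```text
clock: 16.67
eef_pos: [0.4868, -0.2167, 0.0874]
tool_rot: [0.001, 1.0, -0.0, 0.0]
ft_force: [-0.7, -0.8, -0.2]
grip_width: 0.0846
grasp_force: 0.0
```

Request:
{"name": "carry_out", "arguments": {"plan": [{"dx": 0,"dy": 0,"dz": 0,"twist": 0,"fingers": -1},{"dx": 0,"dy": 0,"dz": 0,"twist": 0,"fingers": -1},{"dx": 0,"dy": 0,"dz": -10,"twist": 0,"fingers": -1},{"dx": 0,"dy": 0,"dz": -30,"twist": 0,"fingers": -1},{"dx": 0,"dy": 0,"dz": -60,"twist": 0,"fingers": -1}]}}

```text
clock: 17.08
eef_pos: [0.4847, -0.2157, 0.146]
tool_rot: [0.001, 1.0, 0.001, -0.003]
ft_force: [0.6, -1.0, 0.1]
grip_width: 0.0855
grasp_force: 0.0
```

Request:
{"name": "carry_out", "arguments": {"plan": [{"dx": 0,"dy": 0,"dz": -30,"twist": 0,"fingers": -1},{"dx": 10,"dy": 0,"dz": -50,"twist": 0,"fingers": -1},{"dx": 20,"dy": 0,"dz": -60,"twist": 0,"fingers": -1},{"dx": 35,"dy": 0,"dz": -60,"twist": 0,"fingers": -1},{"dx": 40,"dy": 0,"dz": -60,"twist": 0,"fingers": -1}]}}

```text
clock: 17.5
eef_pos: [0.4451, -0.2165, 0.2083]
tool_rot: [0.001, 1.0, -0.0, 0.0]
ft_force: [0.4, 0.1, -0.1]
grip_width: 0.0853
grasp_force: 0.0
```

Run:
```python
from h import *
for i in range(3): camera('wrist')
c=snap('wrist','w12.png');W=c['image'];o=bot.get_obs();print(o['eef_pos'].round(4),c['eye'].round(4))
p=proj(c,[.486,-.216,.103]);print(p);u,v=p.astype(int)
f,a,_=blob(W,(u-55,v-55,u+55,v+55),(0,0,60),(179,75,255));print('flange w',f,a,onz(c,*f,.103).round(4))
s=camera('scene')
cv2.imwrite('pics/cmp12.png',np.hstack([cv2.resize(W,(400,300)),cv2.resize(s['image'][160:280,220:380],(400,300),interpolation=2)])[...,::-1])
```

```text
[ 0.4464 -0.2165  0.2068] [ 0.3599 -0.216   0.3721]
[277.07424773 249.58704179]
flange w [275.23178101 245.54083252] (96.53825378417969, 111.7166976928711) [ 0.4821 -0.2176  0.103 ]
```

View pics/cmp12.png

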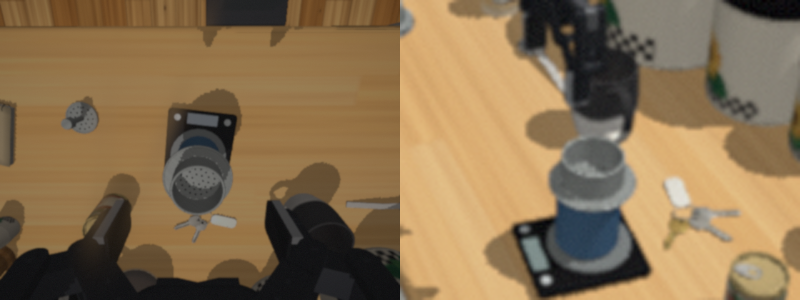

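The chamber sits level on the cup in both views: wrist (198,180) and scene crop (592,180). The press is next, working from numbers only since the picture allowance is used up.

Request:
{"name": "carry_out", "arguments": {"plan": [{"dx": 9,"dy": -36,"dz": 0,"twist": 0,"fingers": -1},{"dx": 18,"dy": -72,"dz": 0,"twist": 0,"fingers": -1},{"dx": 27,"dy": -108,"dz": 0,"twist": 0,"fingers": -1},{"dx": 36,"dy": -144,"dz": 0,"twist": 0,"fingers": -1},{"dx": 46,"dy": -183,"dz": 0,"twist": 0,"fingers": -1}]}}

```text
clock: 18.17
eef_pos: [0.4005, -0.4006, 0.2066]
tool_rot: [-0.0, 1.0, 0.001, -0.0]
ft_force: [1.0, -0.7, -0.1]
grip_width: 0.0854
grasp_force: 0.0
```

Run:
```python
from h import *
w12=cv2.imread('pics/w12.png')[...,::-1].copy()
for i in range(4): camera('wrist')
c=snap('wrist','w13.png');W=c['image'];o=bot.get_obs();print(o['eef_pos'].round(4),c['eye'].round(4))
u,v=proj(c,[.4298,-.3995,.004]).astype(int);print(u,v,proj(c,[.4298,-.3995,.05]))
H=cv2.cvtColor(W,cv2.COLOR_RGB2HSV)
m=(H[...,1]<85)
for r in range(v-36,v+48,3): print(r,''.join('#' if m[r,k] and H[r,k,2]>95 else '+' if m[r,k] else '.' for k in range(u-40,u+40,2)))
```

```text
[ 0.4004 -0.3993  0.2063] [ 0.314  -0.4     0.3712]
277 205 [277.25139531 219.00586551]
169 ........................................
172 ........................................
175 ........................................
178 ........................................
181 ........................................
184 ..................#+#++++...............
187 ...............#######++++++............
190 .............######++++++++++...........
193 ............##########++++++##..........
196 ...........##########+++++#####.........
199 ...........##########++++###+###........
202 ..........##########++++########........
205 ..........#########++++##+##+###........
208 ...........########+++++########........
211 ...........#######+++++++##+###.........
214 ............############+#####..........
217 .............############+###...........
220 ...............#############............
223 .................########...............
226 ........................................
229 ........................................
232 ........................................
235 ........................................
238 ........................................
241 ........................................
244 ........................................
247 ........................................
250 ........................................
```

Run:
```python
from h import *
c=camera('wrist');W=c['image']
f,a,_=blob(W,(250,175,310,235),(0,0,0),(179,85,255));print(f,a,onz(c,*f,.004).round(4),'tri top',tri([ray(c,*f),ray(camera('top'),412.3,240.2)]).round(4))
S=cv2.imread('pics/scene0.png')[...,::-1].copy();s=camera('scene');u,v=proj(s,[.4298,-.3985,.05]).astype(int);print(u,v)
H=cv2.cvtColor(S,cv2.COLOR_RGB2HSV)
for r in range(v-10,v+26,2): print(r,''.join('#' if H[r,k,1]<85 else '.' for k in range(u-16,u+18)))
```

```text
[277.46154785 203.16760254] (41.278343200683594, 42.68451690673828) [ 0.4274 -0.3981  0.004 ] tri top [ 0.4289 -0.3989  0.0024]
307 308
298 ..................................
300 ..................................
302 ..................................
304 ..................................
306 ..............######..............
308 ..............#######.............
310 ..............#######.............
312 ............########..............
314 ........###############...........
316 ......###################.........
318 .....######################.......
320 .....######################.......
322 .....#######################......
324 .....######################.......
326 ......####################........
328 ........#################.........
330 ............##########............
332 ..................................
```

Request:
{"name": "carry_out", "arguments": {"plan": [{"dx": -15,"dy": 0.5,"dz": 20,"twist": 0,"fingers": 0},{"dx": -29,"dy": 0.8,"dz": 50,"twist": 0,"fingers": 0},{"dx": -29,"dy": 0.8,"dz": 85,"twist": 0,"fingers": 0},{"dx": -29,"dy": 0.8,"dz": 115,"twist": 0,"fingers": 0},{"dx": -29,"dy": 0.8,"dz": 120,"twist": 0,"fingers": 0}]}}

```text
clock: 18.98
eef_pos: [0.4272, -0.3944, 0.0818]
tool_rot: [-0.001, 1.0, 0.004, -0.004]
ft_force: [-1.7, 1.2, -0.7]
grip_width: 0.043
grasp_force: 0.0
```

Request:
{"name": "carry_out", "arguments": {"plan": [{"dx": 0,"dy": 0,"dz": 15,"twist": 0,"fingers": 0},{"dx": 0,"dy": 0,"dz": 35,"twist": 0,"fingers": 0},{"dx": 0,"dy": 0,"dz": 55,"twist": 0,"fingers": 0},{"dx": 0,"dy": 0,"dz": 67,"twist": 0,"fingers": 0},{"dx": 0,"dy": 0,"dz": 70,"twist": 0,"fingers": 0}]}}

```text
clock: 19.4
eef_pos: [0.4292, -0.3973, 0.0166]
tool_rot: [-0.0, 1.0, 0.001, -0.001]
ft_force: [-0.7, 0.7, 1.0]
grip_width: 0.0429
grasp_force: 0.0
```

Request:
{"name": "carry_out", "arguments": {"plan": [{"dx": 0,"dy": 0,"dz": 0,"twist": 0,"fingers": 0},{"dx": 0,"dy": 0,"dz": 0,"twist": 0,"fingers": 0.2},{"dx": 0,"dy": 0,"dz": 0,"twist": 0,"fingers": 0.4},{"dx": 0,"dy": 0,"dz": 0,"twist": 0,"fingers": 0.6},{"dx": 0,"dy": 0,"dz": 0,"twist": 0,"fingers": 0.8}]}}

```text
clock: 19.82
eef_pos: [0.4305, -0.3991, 0.0191]
tool_rot: [0.0, 1.0, -0.001, 0.001]
ft_force: [-0.8, 1.5, 3.8]
grip_width: 0.0125
grasp_force: 58.5
```

Request:
{"name": "carry_out", "arguments": {"plan": [{"dx": 0,"dy": 0,"dz": 0,"twist": 0,"fingers": 0.9},{"dx": 0,"dy": 0,"dz": 0,"twist": 0,"fingers": 0.9},{"dx": 0,"dy": 0,"dz": 0,"twist": 0,"fingers": 0.9},{"dx": 0,"dy": 0,"dz": 0,"twist": 0,"fingers": 0.9},{"dx": 0,"dy": 0,"dz": 0,"twist": 0,"fingers": 0.9}]}}

```text
clock: 20.23
eef_pos: [0.4305, -0.3991, 0.019]
tool_rot: [0.0, 1.0, -0.001, 0.001]
ft_force: [0.4, 2.4, 6.1]
grip_width: 0.0123
grasp_force: 58.5
```

The width of 12 mm is narrower than the knob, so the grip is too high. I'll reopen and go 10 mm deeper.

Request:
{"name": "carry_out", "arguments": {"plan": [{"dx": 0,"dy": 0,"dz": 0,"twist": 0,"fingers": 0},{"dx": 0,"dy": 0,"dz": 0,"twist": 0,"fingers": 0},{"dx": 0,"dy": 0,"dz": 0,"twist": 0,"fingers": 0},{"dx": 0,"dy": 0,"dz": 5,"twist": 0,"fingers": 0},{"dx": 0,"dy": 0,"dz": 9,"twist": 0,"fingers": 0}]}}

```text
clock: 20.65
eef_pos: [0.4294, -0.3989, 0.0079]
tool_rot: [0.001, 1.0, -0.0, -0.0]
ft_force: [-0.2, -0.1, -0.3]
grip_width: 0.0432
grasp_force: 0.0
```

Run:
```python
from h import *
c=snap('wrist','w14.png');W=c['image'];o=bot.get_obs();print(o['eef_pos'].round(4),o['grip_width'])
H=cv2.cvtColor(W,cv2.COLOR_RGB2HSV)
print(proj(c,[.43,-.3985,.05]),proj(c,[.43,-.3985,.004]))
for r in range(190,345,5): print(r,''.join('.' if H[r,k,1]>=85 else '#' if H[r,k,2]>85 else '+' if H[r,k,2]>45 else '@' for k in range(190,370,3)))
```

```text
[ 0.4287 -0.3982  0.0068] 0.04252699323987658
[276.93854798 310.35177108] [276.96284226 261.64271801]
190 ............................................................
195 ............................................................
200 ............................................................
205 ............................................................
210 ............................................................
215 ............................................................
220 ........................++######++++........................
225 .....................++++#######+++++++.....................
230 ...................+++++####+#+++++++++++...................
235 ..................+++++@######+++++++++###..................
240 .................+++++########++++++++#####.................
245 ................#+++@+####+###+++++#########................
250 ...............###############+++++####+####................
255 ...............#############+++++###########................
260 ...............#############++++############................
265 ...............####
[... 316 characters left out ...]
+@@@........##+++++++++++###.......@@@++++@@@@....
295 .....@++++@@@@..........++#######++..........@@@@++++@@@@...
300 .....+++++@@@@..........###########+........@@@@@++++@@@@...
305 ...@+++++@@@@@..........############.........@@@@@++++@@@@..
310 ...@+++++@@@@@...........##########..........@@@@@+++++@@@@.
315 ..@@@@+++@@@@............#########...........@@@@@+++@@@@@@@
320 @@@@@@@++@@@@...............####..............@@@@++@@@@@@@@
325 @@@@@@@@@@@@@.................................@@@@@@@@@@@@@@
330 @@@@@@@@@@@@..................................@@@@@@@@@@@@@@
335 @@@@@@@@@@@@...................................@@@@@@@@@@@@@
340 @@@@@@@@@@@@...................................@@@@@@@@@@@@@
```

Request:
{"name": "carry_out", "arguments": {"plan": [{"dx": 0,"dy": 0,"dz": 1,"twist": 0,"fingers": 0.2},{"dx": 0,"dy": 0,"dz": 1,"twist": 0,"fingers": 0.4},{"dx": 0,"dy": 0,"dz": 1,"twist": 0,"fingers": 0.6},{"dx": 0,"dy": 0,"dz": 1,"twist": 0,"fingers": 0.8},{"dx": 0,"dy": 0,"dz": 1,"twist": 0,"fingers": 0.9}]}}

```text
clock: 21.12
eef_pos: [0.4295, -0.3988, 0.0075]
tool_rot: [0.001, 1.0, -0.0, 0.0]
ft_force: [-0.1, -0.1, -0.2]
grip_width: 0.0134
grasp_force: 58.4
```

Request:
{"name": "carry_out", "arguments": {"plan": [{"dx": 0,"dy": 0,"dz": 0,"twist": 0,"fingers": 0.9},{"dx": 0,"dy": 0,"dz": 0,"twist": 0,"fingers": 0.9},{"dx": 0,"dy": 0,"dz": 0,"twist": 0,"fingers": 0.9},{"dx": 0,"dy": 0,"dz": 0,"twist": 0,"fingers": 0.9},{"dx": 0,"dy": 0,"dz": 0,"twist": 0,"fingers": 0.9}]}}

```text
clock: 21.53
eef_pos: [0.4295, -0.3988, 0.0074]
tool_rot: [0.001, 1.0, -0.0, -0.0]
ft_force: [0.2, 0.1, -1.1]
grip_width: 0.0133
grasp_force: 58.4
```

Request:
{"name": "carry_out", "arguments": {"plan": [{"dx": 0,"dy": 0,"dz": -5,"twist": 0,"fingers": 0.9},{"dx": 0,"dy": 0,"dz": -15,"twist": 0,"fingers": 0.9},{"dx": 0,"dy": 0,"dz": -25,"twist": 0,"fingers": 0.9},{"dx": 0,"dy": 0,"dz": -35,"twist": 0,"fingers": 0.9},{"dx": 0,"dy": 0,"dz": -40,"twist": 0,"fingers": 0.9}]}}

```text
clock: 21.95
eef_pos: [0.4306, -0.3998, 0.0501]
tool_rot: [0.001, 1.0, -0.001, 0.001]
ft_force: [0.9, -1.0, 0.2]
grip_width: 0.0133
grasp_force: 58.5
```

Run:
```python
from h import *
c=snap('wrist','w15.png');W=c['image'];o=bot.get_obs();print(o['eef_pos'].round(4),o['grip_width'],o['ft_force'].round(1))
H=cv2.cvtColor(W,cv2.COLOR_RGB2HSV)
print(proj(c,[.43,-.3985,.09]),proj(c,[.43,-.3985,.044]))
for r in range(190,345,5): print(r,''.join('.' if H[r,k,1]>=85 else '#' if H[r,k,2]>85 else '+' if H[r,k,2]>45 else '@' for k in range(190,370,3)))
```

```text
[ 0.4309 -0.4001  0.0506] 0.013735419576805274 [ 0.8 -0.8  0.3]
[278.87518794 305.27050558] [278.65489514 257.95609935]
190 ............................................................
195 ............................................................
200 ............................................................
205 ............................................................
210 ............................................................
215 ............................................................
220 ........................#+++++++++++........................
225 .....................+#+++++++++++++++......................
230 ...................####+++++++++++++++++....................
235 .................######++++++++++++++++++...................
240 ................#######+++++++++++++++++++#.................
245 ................####+####++++++++++###+++++.................
250 ...............###########+++++++++###+@++##................
255 ...............#############+++++###########................
260 ...............############+++++############................
265 .
[... 334 characters left out ...]
....@@@@+++++@@+++++++++@@++++@@@@@...............
295 ..............@@@@++++@@+++++###++@@+++++@@@@...............
300 .............@@@@@++++@@++++######+@@++++@@@@...............
305 .............@@@@@++++@@++++######+@@++++@@@@@..............
310 .............@@@@@@+++@@++++######+@@+++@@@@@@..............
315 ...........@@@@@@@@@@+@@++########+@+#@@@@@@@@@@............
320 ..........@@@@@@@@@@@@@@...#####...@@@@@@@@@@@@@@...........
325 .@......@@@@@@@@@@@@@@@@...........@@@@@@@@@@@@@@@@......@@@
330 .@@@@@@@@@@@@@@@@@@@@@@@...........@@@@@@@@@@@@@@@@@@@@@@@@@
335 @@@@@@@@@@@@@@@@@@@@@@@@...........@@@@@@@@@@@@@@@@@@@@@@@@@
340 @@@@@@@@@@@@@@@@@@@@@@@............@@@@@@@@@@@@@@@@@@@@@@@@@
```

The press rises with the tool, level. I'll lift it clear and check the chamber's place from the top and scene views.

Request:
{"name": "carry_out", "arguments": {"plan": [{"dx": 0,"dy": 0,"dz": -30,"twist": 0,"fingers": 0.9},{"dx": 0,"dy": 0,"dz": -60,"twist": 0,"fingers": 0.9},{"dx": 0,"dy": 0,"dz": -90,"twist": 0,"fingers": 0.9},{"dx": 0,"dy": 0,"dz": -115,"twist": 0,"fingers": 0.9},{"dx": 0,"dy": 0,"dz": -125,"twist": 0,"fingers": 0.9}]}}

```text
clock: 22.42
eef_pos: [0.4311, -0.4002, 0.1771]
tool_rot: [0.001, 1.0, -0.003, 0.003]
ft_force: [1.0, -0.3, 0.3]
grip_width: 0.0135
grasp_force: 58.5
```

Run:
```python
from h import *
t=camera('top');s=camera('scene')
for n,c,z in (('top',t,.103),('scene',s,.103)):
    u,v=proj(c,[.487,-.2167,z]).astype(int);print(n,u,v,proj(c,[.487,-.2167,.135]).round(1))
    H=cv2.cvtColor(c['image'],cv2.COLOR_RGB2HSV)
    for r in range(v-30,v+30,2): print(r,''.join('.' if H[r,k,1]>=85 else '#' if H[r,k,2]>150 else '*' if H[r,k,2]>110 else '+' if H[r,k,2]>70 else '@' for k in range(u-32,u+32)))
```

```text
top 343 215 [346.1 214.5]
185 ................................................................
187 ................................................................
189 ................................................................
191 ................................................................
193 ................................................................
195 .......@@@@@@.@@..@@@@@...+*****#****...........................
197 .......@@@@@@@@@@@@@@@@+*******************+@...................
199 .......@@@@@@@@@@@@++*************************+.@@..............
201 .......@@@@@@@@@++**************++++@+@+********+@..............
203 ......@@@@@@@++*+********+**+++++++++++++@@@*****+..............
205 ......@@@@@@+**+*******+**+++++@++@++++++++++@+****.............
207 ......@@@@@***+******+@*+++++++++++++++++++++@@@*+**............
209 .......@@@**********+@*++++*+**++*+@++++++++++@@@***#...........
211 ......@@@+***+*****+@+**********+*****++++@+++++@+***...........
213 ....@@@@@****+*****+@+*****+**+********++++++++@@@**+#..........
215 ......@@+****+***+++@+*+***********
[... 2393 characters left out ...]
@@@@@@@@@@
242 ....................+..++*************###*++@@@@@@@@@@....@@@@@@
244 ....................+......+++++++++++++++++++@@@@@@@@....@@@@@@
246 ...................+......................++@@@@@@@@@@@@@@@@@@@@
248 ...............@@@@.......................++@@@@@@@@@@@@@@@@@@@@
250 ....@@++@@@.@@@@@@@.......................++@@@@@@@@@@@.@@@@@@@@
252 ...@@++++@@@@.@@@+++......................+@@@@@++@@@@@@@@@@@@@.
254 ....@@@@@@@@@@@@@+++......................+@@@@@+++@@@@@@@@.....
256 ....@@******+@@@@+++.......................@@@@@+++@@@@@@@......
258 .....@+******@@@@++++.....................+++++++++@@@@@@@......
260 ......@+******@@@@+++++..................+*****++++@@@@@@@......
```

Request:
{"name": "carry_out", "arguments": {"plan": [{"dx": -8,"dy": 30,"dz": 0,"twist": 0,"fingers": 0.9},{"dx": -20,"dy": 65,"dz": 0,"twist": 0,"fingers": 0.9},{"dx": -32,"dy": 105,"dz": 0,"twist": 0,"fingers": 0.9},{"dx": -46,"dy": 150,"dz": 0,"twist": 0,"fingers": 0.9},{"dx": -57,"dy": 183,"dz": 0,"twist": 0,"fingers": 0.9}]}}

```text
clock: 22.93
eef_pos: [0.4853, -0.2135, 0.1697]
tool_rot: [0.001, 1.0, 0.001, -0.002]
ft_force: [0.0, 0.2, -1.1]
grip_width: 0.0135
grasp_force: 58.6
```

Run:
```python
from h import *
for i in range(4): camera('wrist')
c=snap('wrist','w16.png');W=c['image'];o=bot.get_obs();p=o['eef_pos'];print(p.round(4),o['grip_width'],o['ft_force'].round(1))
H=cv2.cvtColor(W,cv2.COLOR_RGB2HSV)
print('disc',proj(c,[p[0],p[1],p[2]-.0055]),'rim',proj(c,[.487,-.216,.135]),'flange',proj(c,[.487,-.216,.104]))
for r in range(150,345,5): print(r,''.join('.' if H[r,k,1]>=85 else '#' if H[r,k,2]>120 else '*' if H[r,k,2]>90 else '+' if H[r,k,2]>50 else '@' for k in range(190,370,2)))
```

```text
[ 0.4858 -0.2153  0.1706] 0.01371781751356738 [-0.7  0.2 -0.3]
disc [274.30684195 259.4877097 ] rim [273.57863121 240.35000004] flange [273.94323391 223.80726427]
150 ...........................++++++++++++++++++++++@@@@@@@@@@@@@@@@@@@@@@@..................
155 ....................+.+.+++++++++++++++++++++++++++++++@@@@@@@@@@@@@@@@@..................
160 ........................++++***+++++++++++..++++++++++++++@@@@@@@@@@@@@...................
165 ....................+++++******++++++++++++++++++...++++++++@@@@@@@@@@@...................
170 ...................+.++***********++++++++++++++++++++++++++++@@@@@@@@....................
175 ...................+.+*********++++++++++++++++++++++++++++++++@@@@@@@....................
180 ..................+++****###*+++++++++++++++++++++++++++++++++++@@@@@.....................
185 ..................+***####***++++++++++++++++++++++++++++++++++++@@@@.....................
190 .................*########**+*+++++++++++++++++++++++++++++++++++++@@.....................
195 ................##########*+++++++++++++++++++++++++++++++++++++++++..........
[... 2067 characters left out ...]
+++++++@@@@@@@####.................
310 ...................@@@@@@@@@+++++@@@+++++*########*+@@@++++@@@@@@@@@@+#...................
315 ................@@@@@@@@@@@@@@@++@@@+++***#####****+@@+#+@@@@@@@@@@@@@@...................
320 ...............@@@@@@@@@@@@@@@@@@@@....###*#####....@@@@@@@@@@@@@@@@@@@@@...............@@
325 @@@.........@@@@@@@@@@@@@@@@@@@@@@@....##*..........@@@@@@@@@@@@@@@@@@@@@@@@.........@@@@@
330 @@@@@@@@@@@@@@@@@@@@@@@@@@@@@@@@@@@...#**...........@@@@@@@@@@@@@@@@@@@@@@@@@@@@@@@@@@@@@@
335 @@@@@@@@@@@@@@@@@@@@@@@@@@@@@@@@@@@.................@@@@@@@@@@@@@@@@@@@@@@@@@@@@@@@@@@@@@@
340 @@@@@@@@@@@@@@@@@@@@@@@@@@@@@@@@@@@..................@@@@@@@@@@@@@@@@@@@@@@@@@@@@@@@@@@@@@
```

Request:
{"name": "carry_out", "arguments": {"plan": [{"dx": -1,"dy": 0,"dz": 4,"twist": 0,"fingers": 0.9},{"dx": -1,"dy": 0,"dz": 8,"twist": 0,"fingers": 0.9},{"dx": -1,"dy": 0,"dz": 12,"twist": 0,"fingers": 0.9},{"dx": -1,"dy": 0,"dz": 14,"twist": 0,"fingers": 0.9},{"dx": -1,"dy": 0,"dz": 14,"twist": 0,"fingers": 0.9}]}}

```text
clock: 23.6
eef_pos: [0.4868, -0.2164, 0.1574]
tool_rot: [0.001, 1.0, 0.0, -0.001]
ft_force: [0.0, -0.1, 0.4]
grip_width: 0.0134
grasp_force: 58.6
```

Run:
```python
from h import *
for i in range(3): camera('wrist')
print(bot.get_obs()['eef_pos'].round(4));c=snap('wrist','w17.png');W=c['image'];p=bot.get_obs()['eef_pos'];print(p.round(4))
H=cv2.cvtColor(W,cv2.COLOR_RGB2HSV)
print('disc',proj(c,[p[0],p[1],p[2]-.0055]),'rim',proj(c,[.487,-.216,.135]),'flange',proj(c,[.487,-.216,.104]))
for r in range(150,300,4): print(r,''.join('.' if H[r,k,1]>=85 else '#' if H[r,k,2]>120 else '*' if H[r,k,2]>90 else '+' if H[r,k,2]>50 else '@' for k in range(200,350,2)))
```

```text
[ 0.4876 -0.2162  0.1584]
[ 0.4878 -0.2161  0.1586]
disc [276.49400922 259.77188419] rim [276.69175038 245.30653624] flange [276.73517275 227.16854428]
150 ..............++.....++++++++@++++++++++++++++@@@@@@@@@@@@@@@@@@@@@@@......
154 ....................+.+++++++++++++++++++++++++++++@@@@@@@@@@@@@@@@@@......
158 ................+.+++++++*++++++++++++++++++++++++++++@@@@@@@@@@@@@@@......
162 ...............+++++++****+++++++............+++++++++++@@@@@@@@@@@@.......
166 ..............+.++++******++++++++++++++++++++...++++++++@@@@@@@@@@@.......
170 .................++******+*****++++++++++++++++++++++++++++@@@@@@@@........
174 ..............+.++**********++++++++++++++++++++++++++++++++@@@@@@@........
178 ..............+++*********+++++++++++++++++++++++++++++++++++@@@@@@........
182 .............+++*****##**++++++++++++++++++++++++++++++++++++@@@@@.........
186 .............+****#####**+++++++++++++++++++++++++++++++++++++@@@@.........
190 ............+*#########*++++++++++++++++++++++++++++++++++++++++@@.........
194 ............*########*++++++++++++++++++++++++++++++++++++++++++
[... 1391 characters left out ...]
..***####*+++++++*##*+++++++##*+@+++++*####*##..............
270 ..................#*####++++++@@*##++++++++*#*@@+++++**###*#...............
274 ...................#**#*+++++@@+*##++++++++++*@@++++++*****................
278 ...................@@@@++++++@@+##*++++++++*#*@@++++++@@@@@................
282 .................@@@@@@++++++@@+**++++++++++*+@@@+++++@@@@@@@..............
286 .................@@@@@@++++++@@@++++++++++++++@@@++++++@@@@@@..............
290 ................@@@@@@+++++++@@@++++++++++++++@@@++++++@@@@@@@.............
294 ................@@@@@@++++++@@@@+++++++****+++@@@+++++++@@@@@@.............
298 ...............@@@@@@@++++++@@@++++++*###****+@@@+++++++@@@@@@@*###*.......
```

Request:
{"name": "carry_out", "arguments": {"plan": [{"dx": 0.6,"dy": -0.6,"dz": 4,"twist": 0,"fingers": 0.9},{"dx": 0.6,"dy": -0.6,"dz": 8,"twist": 0,"fingers": 0.9},{"dx": 0.6,"dy": -0.6,"dz": 12,"twist": 0,"fingers": 0.9},{"dx": 0.6,"dy": -0.6,"dz": 16,"twist": 0,"fingers": 0.9},{"dx": 0.6,"dy": -0.6,"dz": 19,"twist": 0,"fingers": 0.9}]}}

```text
clock: 24.22
eef_pos: [0.4868, -0.2162, 0.1386]
tool_rot: [0.0, 1.0, 0.0, -0.0]
ft_force: [-0.3, 0.1, -0.6]
grip_width: 0.0134
grasp_force: 58.6
```

Request:
{"name": "carry_out", "arguments": {"plan": [{"dx": 0,"dy": 0,"dz": 3,"twist": 0,"fingers": 0.9},{"dx": 0,"dy": 0,"dz": 6,"twist": 0,"fingers": 0.9},{"dx": 0,"dy": 0,"dz": 9,"twist": 0,"fingers": 0.9},{"dx": 0,"dy": 0,"dz": 12,"twist": 0,"fingers": 0.9},{"dx": 0,"dy": 0,"dz": 15,"twist": 0,"fingers": 0.9}]}}

```text
clock: 24.63
eef_pos: [0.4871, -0.2164, 0.1241]
tool_rot: [0.001, 1.0, -0.0, 0.0]
ft_force: [-0.2, -0.2, 0.6]
grip_width: 0.0139
grasp_force: 58.6
```

Request:
{"name": "carry_out", "arguments": {"plan": [{"dx": 0,"dy": 0,"dz": 2,"twist": 0,"fingers": 0.9},{"dx": 0,"dy": 0,"dz": 4,"twist": 0,"fingers": 0.9},{"dx": 0,"dy": 0,"dz": 6,"twist": 0,"fingers": 0.9},{"dx": 0,"dy": 0,"dz": 8,"twist": 0,"fingers": 0.9},{"dx": 0,"dy": 0,"dz": 9,"twist": 0,"fingers": 0.9}]}}

```text
clock: 25.05
eef_pos: [0.487, -0.2164, 0.1152]
tool_rot: [0.001, 1.0, 0.0, -0.0]
ft_force: [-0.2, 0.0, 0.1]
grip_width: 0.0135
grasp_force: 58.6
```

Request:
{"name": "carry_out", "arguments": {"plan": [{"dx": 0,"dy": 0,"dz": 1,"twist": 0,"fingers": 0.9},{"dx": 0,"dy": 0,"dz": 2,"twist": 0,"fingers": 0.9},{"dx": 0,"dy": 0,"dz": 3,"twist": 0,"fingers": 0.9},{"dx": 0,"dy": 0,"dz": 3.5,"twist": 0,"fingers": 0.9},{"dx": 0,"dy": 0,"dz": 3.5,"twist": 0,"fingers": 0.9}]}}

```text
clock: 25.47
eef_pos: [0.487, -0.2164, 0.1118]
tool_rot: [0.001, 1.0, 0.0, -0.0]
ft_force: [-0.4, 0.4, -1.0]
grip_width: 0.0133
grasp_force: 58.6
```

Request:
{"name": "carry_out", "arguments": {"plan": [{"dx": 0,"dy": 0,"dz": 0.5,"twist": 0,"fingers": 0.9},{"dx": 0,"dy": 0,"dz": 1,"twist": 0,"fingers": 0.9},{"dx": 0,"dy": 0,"dz": 1,"twist": 0,"fingers": 0.9},{"dx": 0,"dy": 0,"dz": 1,"twist": 0,"fingers": 0.9},{"dx": 0,"dy": 0,"dz": 1,"twist": 0,"fingers": 0.9}]}}

```text
clock: 25.88
eef_pos: [0.4873, -0.2165, 0.1113]
tool_rot: [0.001, 1.0, -0.0, 0.0]
ft_force: [-0.5, 0.6, 2.9]
grip_width: 0.0137
grasp_force: 59.0
```

Request:
{"name": "carry_out", "arguments": {"plan": [{"dx": 0,"dy": 0,"dz": 0,"twist": 0,"fingers": 0.6},{"dx": 0,"dy": 0,"dz": 0,"twist": 0,"fingers": 0.4},{"dx": 0,"dy": 0,"dz": 0,"twist": 0,"fingers": 0.3},{"dx": 0,"dy": 0,"dz": 0,"twist": 0,"fingers": 0.3},{"dx": 0,"dy": 0,"dz": 0,"twist": 0,"fingers": 0.3}]}}

```text
clock: 26.3
eef_pos: [0.487, -0.2164, 0.1107]
tool_rot: [0.001, 1.0, 0.0, -0.0]
ft_force: [0.1, 0.3, -0.1]
grip_width: 0.03
grasp_force: 0.0
```

Request:
{"name": "carry_out", "arguments": {"plan": [{"dx": 0,"dy": 0,"dz": -4,"twist": 0,"fingers": 0.3},{"dx": 0,"dy": 0,"dz": -10,"twist": 0,"fingers": 0.3},{"dx": 0,"dy": 0,"dz": -20,"twist": 0,"fingers": 0.3},{"dx": 0,"dy": 0,"dz": -35,"twist": 0,"fingers": 0.3},{"dx": 0,"dy": 0,"dz": -60,"twist": 0,"fingers": 0.3}]}}

```text
clock: 26.72
eef_pos: [0.4858, -0.2159, 0.1704]
tool_rot: [0.001, 1.0, 0.001, -0.002]
ft_force: [-0.1, -0.0, 0.4]
grip_width: 0.0299
grasp_force: 0.0
```

Request:
{"name": "carry_out", "arguments": {"plan": [{"dx": 10,"dy": 0,"dz": -30,"twist": 0,"fingers": -1},{"dx": 20,"dy": 0,"dz": -45,"twist": 0,"fingers": -1},{"dx": 40,"dy": 0,"dz": -45,"twist": 0,"fingers": -1},{"dx": 40,"dy": 0,"dz": -45,"twist": 0,"fingers": -1},{"dx": 40,"dy": 0,"dz": -45,"twist": 0,"fingers": -1}]}}

```text
clock: 27.13
eef_pos: [0.4471, -0.2166, 0.2174]
tool_rot: [0.001, 1.0, -0.0, 0.001]
ft_force: [-0.2, 0.9, -0.3]
grip_width: 0.0856
grasp_force: 0.0
```

Run:
```python
from h import *
for i in range(3): camera('wrist')
c=snap('wrist','w18.png');W=c['image'];p=bot.get_obs()['eef_pos'];print(p.round(4),c['eye'].round(4))
s=camera('scene')
for n,k in (('w',c),('s',s)):
    H=cv2.cvtColor(k['image'],cv2.COLOR_RGB2HSV)
    q=[proj(k,[.487,-.2164,z]).round(1) for z in (.154,.135,.104)];print(n,'knobtop,rim,flange',q);u,v=q[1].astype(int)
    st=2 if n=='w' else 1
    for r in range(v-30*st,v+26*st,2*st): print(r,''.join('.' if H[r,j,1]>=85 else '#' if H[r,j,2]>120 else '*' if H[r,j,2]>90 else '+' if H[r,j,2]>50 else '@' for j in range(u-30*st,u+30*st,st)))
```

```text
[ 0.4475 -0.2163  0.2156] [ 0.3613 -0.216   0.3809]
w knobtop,rim,flange [array([276.5, 272.2]), array([276.6, 260.8]), array([276.6, 245.2])]
200 ..........+.++****+...+++++++++++++++++....+++++@@@@@@......
204 ..........+++****+++***++++++++++++++++++++++++++@@@@@......
208 ..........+++********+++++++++++++++++++++++++++++@@@.......
212 .........+++********++++++++++++++++++++++++++++++@@@.......
216 .........+++*******+++++++++++++++++++++++++++++++@@........
220 .........+********+++++++++++++++++++++++++++++++++@........
224 ........+********+++++++++++++++++++++++++++++++++++........
228 ........********++++++++************+++++++++++++++++.......
232 .......#*******+++++*****+******+++++++**++++++++++++*......
236 .......*******+++**************++++++*******+++++++***......
240 .......*******+**+++***********+++++***++*****+++++****.....
244 .......********+++++*****+***+++++*************+++*****.....
248 .......*******+++++++********++++***+***+****+**+*****......
252 .......#******+++++++++***+**++++***********+++*******......
256 ........**#**++@+++++++++***++++++*****+***
[... 2073 characters left out ...]
.....##*+**########***###*******####..............
228 ..............#***+++**######****###**###***####............
230 .............#****+++++++***#########******######...........
232 .............#*****+++++++**+++++**********######...........
234 ..............****+++++**+*+*+*************######..........#
236 ...............********+*++++++**********#######............
238 ................#**********++++*******#########.............
240 .................**##########################...............
242 .................+..**#####################.................
244 .................+......**************+..+#.................
246 ................+.........................+.................
```

The press is in: its knob is at wrist (277,271), as predicted. Now the lid.

Request:
{"name": "carry_out", "arguments": {"plan": [{"dx": 0,"dy": 36,"dz": 0,"twist": 0,"fingers": -1},{"dx": 0,"dy": 72,"dz": 0,"twist": 0,"fingers": -1},{"dx": 0,"dy": 108,"dz": 0,"twist": 0,"fingers": -1},{"dx": 5,"dy": 144,"dz": 0,"twist": 0,"fingers": -1},{"dx": 10,"dy": 180,"dz": 0,"twist": 0,"fingers": -1}]}}

```text
clock: 27.8
eef_pos: [0.4372, -0.0348, 0.2154]
tool_rot: [0.001, 1.0, 0.0, -0.0]
ft_force: [0.1, 0.8, 0.1]
grip_width: 0.0857
grasp_force: 0.0
```

Request:
{"name": "carry_out", "arguments": {"plan": [{"dx": 5,"dy": 36,"dz": 0,"twist": 0,"fingers": -1},{"dx": 10,"dy": 72,"dz": 0,"twist": 0,"fingers": -1},{"dx": 15,"dy": 108,"dz": 0,"twist": 0,"fingers": -1},{"dx": 20,"dy": 144,"dz": 0,"twist": 0,"fingers": -1},{"dx": 25,"dy": 180,"dz": 0,"twist": 0,"fingers": -1}]}}

```text
clock: 28.22
eef_pos: [0.4121, 0.1456, 0.2157]
tool_rot: [0.0, 1.0, -0.0, -0.0]
ft_force: [1.0, 0.2, -0.1]
grip_width: 0.0854
grasp_force: 0.0
```

Request:
{"name": "carry_out", "arguments": {"plan": [{"dx": 5,"dy": 36,"dz": 0,"twist": 0,"fingers": -1},{"dx": 10,"dy": 72,"dz": 0,"twist": 0,"fingers": -1},{"dx": 15,"dy": 108,"dz": 0,"twist": 0,"fingers": -1},{"dx": 20,"dy": 144,"dz": 0,"twist": 0,"fingers": -1},{"dx": 20,"dy": 153,"dz": 0,"twist": 0,"fingers": 0}]}}

```text
clock: 28.63
eef_pos: [0.3917, 0.3016, 0.2152]
tool_rot: [-0.002, 1.0, 0.001, -0.0]
ft_force: [-0.1, -1.4, -0.0]
grip_width: 0.0754
grasp_force: 0.0
```

Run:
```python
from h import *
for i in range(4): camera('wrist')
c=snap('wrist','w19.png');W=c['image'];p=bot.get_obs()['eef_pos'];print(p.round(4),c['eye'].round(4))
q=[proj(c,[.4225,.2975,z]).round(1) for z in (.054,.004)];print(q);u,v=q[1].astype(int)
f,a,_=blob(W,(u-52,v-52,u+52,v+52),(0,0,60),(179,80,255));print('skirt',f,a,onz(c,*f,.006).round(4))
k,a,_=blob(W,(u-25,v-15,u+25,v+45),(0,0,0),(179,255,38));print('knob',k,a,onz(c,*k,.047).round(4))
s=camera('scene');S=cv2.imread('pics/scene0.png')[...,::-1].copy();u,v=proj(s,[.4225,.2975,.047]).astype(int)
k2,a,_=blob(S,(u-8,v-8,u+8,v+8),(0,0,0),(179,255,45),1);print('scene knob',k2,a,onz(s,*k2,.047).round(4),'tri',tri([ray(c,*k),ray(s,*k2)]).round(4))
```

```text
[0.3926 0.2957 0.2155] [0.3063 0.2969 0.3805]
[array([278.1, 217.5]), array([278.1, 203.4])]
skirt [277.86856079 201.8956604 ] (63.940399169921875, 64.93611907958984) [0.42   0.2973 0.006 ]
knob [278.11105347 213.27450562] (13.445304870605469, 15.190288543701172) [0.4202 0.2975 0.047 ]Traceback (most recent call last):
  File "<stdin>", line 8, in <module>
  File "h.py", line 28, in blob
    e=cv2.fitEllipse(c); return np.array(e[0]),e[1],cv2.contourArea(c)
cv2.error: OpenCV(4.12.0) /io/opencv/modules/imgproc/src/shapedescr.cpp:361: error: (-201:Incorrect size of input array) There should be at least 5 points to fit the ellipse in function 'fitEllipseNoDirect'
```

Request:
{"name": "carry_out", "arguments": {"plan": [{"dx": -15,"dy": 0.8,"dz": 20,"twist": 0,"fingers": 0},{"dx": -30,"dy": 0.8,"dz": 50,"twist": 0,"fingers": 0},{"dx": -30,"dy": 0.8,"dz": 85,"twist": 0,"fingers": 0},{"dx": -30,"dy": 0.8,"dz": 115,"twist": 0,"fingers": 0},{"dx": -30,"dy": 0.8,"dz": 130,"twist": 0,"fingers": 0}]}}

```text
clock: 29.35
eef_pos: [0.4212, 0.2941, 0.0823]
tool_rot: [0.002, 1.0, -0.002, -0.002]
ft_force: [-0.1, -1.6, -0.3]
grip_width: 0.0431
grasp_force: 0.0
```

Request:
{"name": "carry_out", "arguments": {"plan": [{"dx": 0,"dy": 0,"dz": 15,"twist": 0,"fingers": 0},{"dx": 0,"dy": 0,"dz": 35,"twist": 0,"fingers": 0},{"dx": 0,"dy": 0,"dz": 55,"twist": 0,"fingers": 0},{"dx": 0,"dy": 0,"dz": 68,"twist": 0,"fingers": 0},{"dx": 0,"dy": 0,"dz": 72,"twist": 0,"fingers": 0}]}}

```text
clock: 29.77
eef_pos: [0.4216, 0.2948, 0.0119]
tool_rot: [0.002, 1.0, -0.001, -0.002]
ft_force: [-0.9, -0.3, -0.2]
grip_width: 0.0426
grasp_force: 0.1
```

Request:
{"name": "carry_out", "arguments": {"plan": [{"dx": 0,"dy": 0,"dz": 0,"twist": 0,"fingers": 0},{"dx": 0,"dy": 0,"dz": 0,"twist": 0,"fingers": 0.2},{"dx": 0,"dy": 0,"dz": 0,"twist": 0,"fingers": 0.4},{"dx": 0,"dy": 0,"dz": 0,"twist": 0,"fingers": 0.6},{"dx": 0,"dy": 0,"dz": 0,"twist": 0,"fingers": 0.8}]}}

```text
clock: 30.18
eef_pos: [0.4237, 0.2979, 0.0154]
tool_rot: [0.001, 1.0, 0.001, 0.001]
ft_force: [-0.6, -0.8, 5.2]
grip_width: 0.0153
grasp_force: 58.4
```

Request:
{"name": "carry_out", "arguments": {"plan": [{"dx": 0,"dy": 0,"dz": 0,"twist": 0,"fingers": 0.9},{"dx": 0,"dy": 0,"dz": 0,"twist": 0,"fingers": 0.9},{"dx": 0,"dy": 0,"dz": 0,"twist": 0,"fingers": 0.9},{"dx": 0,"dy": 0,"dz": 0,"twist": 0,"fingers": 0.9},{"dx": 0,"dy": 0,"dz": 0,"twist": 0,"fingers": 0.9}]}}

```text
clock: 30.6
eef_pos: [0.4237, 0.2979, 0.0154]
tool_rot: [0.001, 1.0, 0.0, 0.001]
ft_force: [-0.4, -1.8, 5.4]
grip_width: 0.0153
grasp_force: 58.6
```

Request:
{"name": "carry_out", "arguments": {"plan": [{"dx": 0,"dy": 0,"dz": -6,"twist": 0,"fingers": 0.9},{"dx": 0,"dy": 0,"dz": -25,"twist": 0,"fingers": 0.9},{"dx": 0,"dy": 0,"dz": -55,"twist": 0,"fingers": 0.9},{"dx": 0,"dy": 0,"dz": -85,"twist": 0,"fingers": 0.9},{"dx": 0,"dy": 0,"dz": -115,"twist": 0,"fingers": 0.9}]}}

```text
clock: 31.02
eef_pos: [0.4219, 0.2972, 0.1301]
tool_rot: [0.0, 1.0, -0.0, -0.001]
ft_force: [1.3, 0.0, -0.6]
grip_width: 0.0156
grasp_force: 58.6
```

Request:
{"name": "carry_out", "arguments": {"plan": [{"dx": 0,"dy": -10,"dz": -30,"twist": 0,"fingers": 0.9},{"dx": -2,"dy": -35,"dz": -60,"twist": 0,"fingers": 0.9},{"dx": -8,"dy": -70,"dz": -75,"twist": 0,"fingers": 0.9},{"dx": -15,"dy": -105,"dz": -75,"twist": 0,"fingers": 0.9},{"dx": -22,"dy": -140,"dz": -75,"twist": 0,"fingers": 0.9}]}}

```text
clock: 31.43
eef_pos: [0.4452, 0.1568, 0.2059]
tool_rot: [-0.0, 1.0, 0.001, 0.002]
ft_force: [1.4, 0.8, -1.3]
grip_width: 0.0153
grasp_force: 58.7
```

Run:
```python
from h import *
for i in range(4): camera('wrist')
c=snap('wrist','w20.png');W=c['image'];p=bot.get_obs()['eef_pos'];o=bot.get_obs();print(p.round(4),c['eye'].round(4),o['grip_width'],o['ft_force'].round(1))
H=cv2.cvtColor(W,cv2.COLOR_RGB2HSV);print(proj(c,p+[0,0,-.0154]),proj(c,p+[0,0,-.0114]))
for r in range(190,345,5): print(r,''.join('.' if H[r,k,1]>=85 else '#' if H[r,k,2]>120 else '*' if H[r,k,2]>90 else '+' if H[r,k,2]>50 else '@' for k in range(195,360,2)))
```

```text
[0.4443 0.1576 0.204 ] [0.3582 0.1573 0.3693] 0.015434615873928702 [ 0.2  0.1 -1.3]
[277.74384037 251.58780904] [277.76243706 254.5329132 ]
190 ..............................*+++++++++++++++++++++*..............................
195 ........................*+++++++++++++++++++++++++++++++++.........................
200 .....................+++++++++++++++++++++++++++++++++++++++++.....................
205 ..................***++++++++++++++++++++++++++++++++++++++++++++..................
210 ................****#*+++++++++++++++++++++++++++++++++++++++++++++................
215 ..............**#########*+++++++++++++++++++++++++++++++++++++++++++..............
220 ............**#########**+++++++++++++++++++++++++++++++++++++++++++++.............
225 ...........*#########**++++++++++++++++++++++++++++++++++++++++++++++++*...........
230 ..........###########*+++++++++++++++++++++++++++++++++++++++++++++++++*#..........
235 .........#*########*+++++++++++++++++++++++++++++++++++++++++++++++++****#.........
240 ........#*########*+++++++++++++++++++++++++++++++****+++++++++++++*******..
[... 1067 characters left out ...]
 ................@@@@@@@++++++@@@@@@@@@@@@@@@@@@@@@@@@@++++++@@@@@@@..............++
310 ...............@@@@@@@@@@++++@@@@**++@@@@@@@@@+**+@@@+++++@@@@@@@@@@..............+
315 ............@@@@@@@@@@@@@@@++@@@@**##************+@@@+*+@@@@@@@@@@@@@@.............
320 ...........@@@@@@@@@@@@@@@@@@@@@..................@@@@@@@@@@@@@@@@@@@@@@...........
325 ........@@@@@@@@@@@@@@@@@@@@@@@@...................@@@@@@@@@@@@@@@@@@@@@@@@@.......
330 @@@@@@@@@@@@@@@@@@@@@@@@@@@@@@@@...................@@@@@@@@@@@@@@@@@@@@@@@@@@@@@@@@
335 @@@@@@@@@@@@@@@@@@@@@@@@@@@@@@@@...................@@@@@@@@@@@@@@@@@@@@@@@@@@@@@@@@
340 @@@@@@@@@@@@@@@@@@@@@@@@@@@@@@@....................@@@@@@@@@@@@@@@@@@@@@@@@@@@@@@@@
```

Request:
{"name": "carry_out", "arguments": {"plan": [{"dx": -4,"dy": -38,"dz": 0,"twist": 0,"fingers": 0.9},{"dx": -8,"dy": -76,"dz": 0,"twist": 0,"fingers": 0.9},{"dx": -12,"dy": -114,"dz": 0,"twist": 0,"fingers": 0.9},{"dx": -17,"dy": -152,"dz": 0,"twist": 0,"fingers": 0.9},{"dx": -22,"dy": -190,"dz": 0,"twist": 0,"fingers": 0.9}]}}

```text
clock: 32.1
eef_pos: [0.4664, -0.0324, 0.2038]
tool_rot: [-0.001, 1.0, 0.0, -0.0]
ft_force: [1.5, 0.3, -0.5]
grip_width: 0.0153
grasp_force: 58.7
```

Request:
{"name": "carry_out", "arguments": {"plan": [{"dx": -4,"dy": -38,"dz": 0,"twist": 0,"fingers": 0.9},{"dx": -8,"dy": -76,"dz": 0,"twist": 0,"fingers": 0.9},{"dx": -12,"dy": -114,"dz": 0,"twist": 0,"fingers": 0.9},{"dx": -17,"dy": -150,"dz": 0,"twist": 0,"fingers": 0.9},{"dx": -21,"dy": -184,"dz": 0,"twist": 0,"fingers": 0.9}]}}

```text
clock: 32.52
eef_pos: [0.4879, -0.2171, 0.2036]
tool_rot: [-0.001, 1.0, 0.0, -0.0]
ft_force: [0.1, 0.9, -0.8]
grip_width: 0.0155
grasp_force: 58.7
```

Request:
{"name": "carry_out", "arguments": {"plan": [{"dx": 0,"dy": 0,"dz": 0,"twist": 0,"fingers": 0.9},{"dx": 0,"dy": 0,"dz": 0,"twist": 0,"fingers": 0.9},{"dx": 0,"dy": 0,"dz": 5,"twist": 0,"fingers": 0.9},{"dx": 0,"dy": 0,"dz": 10,"twist": 0,"fingers": 0.9},{"dx": 0,"dy": 0,"dz": 15,"twist": 0,"fingers": 0.9}]}}

```text
clock: 32.93
eef_pos: [0.4872, -0.2148, 0.1883]
tool_rot: [-0.001, 1.0, 0.0, -0.0]
ft_force: [0.8, -0.0, 0.3]
grip_width: 0.0151
grasp_force: 58.8
```

Run:
```python
from h import *
for i in range(3): camera('wrist')
print(bot.get_obs()['eef_pos'].round(4))
```

```text
[ 0.4867 -0.2153  0.1882]
```

Request:
{"name": "carry_out", "arguments": {"plan": [{"dx": -0.6,"dy": -1,"dz": 5,"twist": 0,"fingers": 0.9},{"dx": -0.6,"dy": -1,"dz": 11,"twist": 0,"fingers": 0.9},{"dx": -0.6,"dy": -1,"dz": 17,"twist": 0,"fingers": 0.9},{"dx": -0.6,"dy": -1,"dz": 23,"twist": 0,"fingers": 0.9},{"dx": -0.6,"dy": -1,"dz": 28,"twist": 0,"fingers": 0.9}]}}

```text
clock: 33.5
eef_pos: [0.4873, -0.2175, 0.1599]
tool_rot: [0.001, 1.0, 0.0, -0.0]
ft_force: [-0.9, 0.9, -1.5]
grip_width: 0.015
grasp_force: 58.8
```

Request:
{"name": "carry_out", "arguments": {"plan": [{"dx": 0,"dy": 0,"dz": 3,"twist": 0,"fingers": 0.9},{"dx": 0,"dy": 0,"dz": 6,"twist": 0,"fingers": 0.9},{"dx": 0,"dy": 0,"dz": 9,"twist": 0,"fingers": 0.9},{"dx": 0,"dy": 0,"dz": 12,"twist": 0,"fingers": 0.9},{"dx": 0,"dy": 0,"dz": 14,"twist": 0,"fingers": 0.9}]}}

```text
clock: 33.92
eef_pos: [0.4877, -0.2177, 0.1466]
tool_rot: [0.001, 1.0, -0.0, -0.0]
ft_force: [0.1, -0.9, -0.3]
grip_width: 0.0153
grasp_force: 58.8
```

Request:
{"name": "carry_out", "arguments": {"plan": [{"dx": 0,"dy": 0,"dz": 0.7,"twist": 0,"fingers": 0.9},{"dx": 0,"dy": 0,"dz": 1.4,"twist": 0,"fingers": 0.9},{"dx": 0,"dy": 0,"dz": 2,"twist": 0,"fingers": 0.9},{"dx": 0,"dy": 0,"dz": 2.5,"twist": 0,"fingers": 0.9},{"dx": 0,"dy": 0,"dz": 2.5,"twist": 0,"fingers": 0.9}]}}

```text
clock: 34.33
eef_pos: [0.4877, -0.2176, 0.1445]
tool_rot: [0.001, 1.0, -0.0, 0.0]
ft_force: [-0.3, -0.2, -0.3]
grip_width: 0.015
grasp_force: 58.8
```

Request:
{"name": "carry_out", "arguments": {"plan": [{"dx": 0.3,"dy": 1,"dz": 0.5,"twist": 0,"fingers": 0.9},{"dx": 0.3,"dy": 1,"dz": 1,"twist": 0,"fingers": 0.9},{"dx": 0.3,"dy": 1,"dz": 1.5,"twist": 0,"fingers": 0.9},{"dx": 0.3,"dy": 1,"dz": 2,"twist": 0,"fingers": 0.9},{"dx": 0.3,"dy": 1,"dz": 2,"twist": 0,"fingers": 0.9}]}}

```text
clock: 34.75
eef_pos: [0.4874, -0.2166, 0.1425]
tool_rot: [0.001, 1.0, -0.0, 0.0]
ft_force: [-0.9, 0.0, -0.7]
grip_width: 0.0155
grasp_force: 59.0
```

Request:
{"name": "carry_out", "arguments": {"plan": [{"dx": 0,"dy": 0,"dz": 0.4,"twist": 0,"fingers": 0.9},{"dx": 0,"dy": 0,"dz": 0.8,"twist": 0,"fingers": 0.9},{"dx": 0,"dy": 0,"dz": 1.2,"twist": 0,"fingers": 0.9},{"dx": 0,"dy": 0,"dz": 1.2,"twist": 0,"fingers": 0.9},{"dx": 0,"dy": 0,"dz": 1.2,"twist": 0,"fingers": 0.9}]}}

```text
clock: 35.17
eef_pos: [0.4878, -0.2168, 0.1424]
tool_rot: [0.001, 1.0, -0.0, 0.001]
ft_force: [-2.8, 0.9, 6.1]
grip_width: 0.0155
grasp_force: 59.4
```

Contact came exactly at the expected seat height. Releasing.

Request:
{"name": "carry_out", "arguments": {"plan": [{"dx": 0,"dy": 0,"dz": -0.5,"twist": 0,"fingers": 0.9},{"dx": 0,"dy": 0,"dz": -0.5,"twist": 0,"fingers": 0.6},{"dx": 0,"dy": 0,"dz": -0.5,"twist": 0,"fingers": 0.3},{"dx": 0,"dy": 0,"dz": -0.5,"twist": 0,"fingers": 0},{"dx": 0,"dy": 0,"dz": -0.5,"twist": 0,"fingers": 0}]}}

```text
clock: 35.58
eef_pos: [0.4873, -0.2166, 0.1413]
tool_rot: [0.001, 1.0, 0.0, -0.0]
ft_force: [-0.6, -0.0, -0.4]
grip_width: 0.0429
grasp_force: 0.0
```

Request:
{"name": "carry_out", "arguments": {"plan": [{"dx": 0,"dy": 0,"dz": 0,"twist": 0,"fingers": 0},{"dx": 0,"dy": 0,"dz": -5,"twist": 0,"fingers": 0},{"dx": 0,"dy": 0,"dz": -15,"twist": 0,"fingers": 0},{"dx": 0,"dy": 0,"dz": -35,"twist": 0,"fingers": 0},{"dx": 0,"dy": 0,"dz": -60,"twist": 0,"fingers": 0}]}}

```text
clock: 36.0
eef_pos: [0.4864, -0.2162, 0.2016]
tool_rot: [0.001, 1.0, 0.001, -0.001]
ft_force: [0.9, 0.7, -0.0]
grip_width: 0.0423
grasp_force: 0.0
```

Request:
{"name": "carry_out", "arguments": {"plan": [{"dx": 20,"dy": 0,"dz": -30,"twist": 0,"fingers": -1},{"dx": 40,"dy": 0,"dz": -40,"twist": 0,"fingers": -1},{"dx": 60,"dy": 0,"dz": -40,"twist": 0,"fingers": -1},{"dx": 60,"dy": 0,"dz": -40,"twist": 0,"fingers": -1},{"dx": 60,"dy": 0,"dz": -40,"twist": 0,"fingers": -1}]}}

```text
clock: 36.42
eef_pos: [0.4272, -0.2168, 0.2433]
tool_rot: [0.001, 1.0, -0.001, 0.001]
ft_force: [0.5, 0.0, -0.5]
grip_width: 0.0853
grasp_force: 0.0
```

Run:
```python
from h import *
for i in range(3): camera('wrist')
c=snap('wrist','w21.png');s=camera('scene')
for n,k in (('w',c),('s',s)):
    H=cv2.cvtColor(k['image'],cv2.COLOR_RGB2HSV)
    q=[proj(k,[.4872,-.2166,z]).round(1) for z in (.174,.131,.104)];print(n,'lid knob,skirt,flange',q);u,v=q[1].astype(int)
    st=2 if n=='w' else 1
    for r in range(v-28*st,v+26*st,2*st): print(r,''.join('.' if H[r,j,1]>=85 else '#' if H[r,j,2]>120 else '*' if H[r,j,2]>90 else '+' if H[r,j,2]>50 else '@' for j in range(u-30*st,u+30*st,st)))
```

```text
w lid knob,skirt,flange [array([276.6, 290.3]), array([276.7, 265.1]), array([276.7, 252.5])]
209 ............@@+****++........+++..........+++++@@@@@........
213 ............@++***++.+++++++++++++++++++...+++++@@@@........
217 ...........@@+****++++++++++++++++++++++++++++++@@@@........
221 ...........@@+**+++++++++++++++++++++++++++++++++@@.........
225 ...........@@+**+++++++++++++++++++++++++++++++++@@.........
229 ...........@+**++++++++++********++++++++++++++++@@.........
233 ..........++***+++++*******++++++++++++++++++++++++.........
237 ..........+***+++*******+++++++++++++++++++++++++++.........
241 .........****++********+++++++++++++++++++++++++++++........
245 .........***+********++++++++++++++++++++++++++*++++........
249 .........**+*******++++++++++++++++++++++++++++***++........
253 .........*********++++++++++++++++++++++++++++++**+*........
257 .........#*******++++++++************+++++++++++****........
261 ..........******+++++*******************+++++++*****........
265 ..........******+++************++++++*****++++******........
269 ..........******++*********
[... 1897 characters left out ...]
.....***#####*************###########.............
229 ..............******############################............
231 .............#***********##############****######...........
233 .............#****+++*****************#****######..........#
235 ..............#*+**+++*+**++++++++++*+++**#######...........
237 ...............#***********+++*+++++++**########............
239 ................#*********+++++++***##########..............
241 .................++*************############................
243 .................+....+**##############***..................
245 ................#+........................*.................
247 ...............@..........................@.................
```

```bash
python3 -c "
from workcell import job_done
print(job_done())"
```

```text
the job is handed in; nothing more can be done
None
```

I put the dripper back together on the scale (cup, chamber, press, lid), let go of everything and handed it in; the last camera checks showed the lid level and the knob where it should be, and no judging result came back.

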